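Swing out the folding hook and hang the work lamp home on it

TASK

Push the folded steel hook on the blue tool board outward, with the fingers behind its upturned tip and without gripping it, until you feel it meet its rubber stop, and press it firmly home there without forcing it. Then take the green work lamp by its handle, hang the handle over the hook's arm, slide it gently along until it touches the dark collar near the hinge, and let go so that the lamp hangs there freely. Leave the other tools alone.

Things in the scene. Friction and masses are not known exactly. Their poses are not given: they have to be found in the camera images.
- board: blue tool board, fixed on the bench. Origin on the bench straight below the hook's hinge pin; z up, x along the board, front face looks to -y and lies 16 mm behind the pin (at y=+16 mm), 18 mm thick. It reaches from x=-75 to +220 mm; top 175 mm above the bench. Foot plate 12 mm thick, y=-30 to +110 mm.
- board_cutout (a point): middle of the bottom edge of the finger cut-out in the board's top, behind the folded hook's tip: here, from x=+70 to +185 mm of the board, the board is only 130 mm high and nothing stands behind it for 150 mm, so the tip can be reached from behind. Axes as board
- hook: the folding hook: a straight round steel arm, 10 mm thick, level, its centre line 165 mm above the bench. Origin on the upright hinge pin at the centre line; x along the arm to the tip, z up. At the start it lies along the board, along the board's +x (up to 0.5 rad out), and swings out clockwise seen from above, towards the board's -y, dragging with about 2 N at the tip.
- hook_tip (a point): middle of the hook's upturned orange tip (round, 11 mm thick): 125 mm from the pin, 15 mm above the arm's centre line; the tip ends 31 mm above the centre line. Swung out, the arm meets a rubber stop somewhere between 80 and 100 degrees from the board's x (it is screwed on crooked: feel for it). Press about 10 N there, never over 20 N; the rubber gives 0.1 mm per N at the tip. Let go, it stays out.
- hook_collar (a point): outer face of the dark collar round the arm, on the centre line, 38 mm from the pin; the collar is 20 mm in diameter, 8 mm long. Axes as hook
- lamp: green work lamp, loose, standing upright, 0.28 to 0.56 kg. Origin at the centre of its underside. Housing 56 mm in x, 86 in y, 60 high. Above it two round uprights (10 mm, at y=+-38 mm) carry a black grip bar 14 mm thick in x, 66 long in y, top at 165 mm. Between housing and bar a window, 66 mm wide and 65 high, through which the arm passes along the lamp's x, either way round.
- lamp_grip (a point): where to hold the lamp: inside the grip bar, 153 mm above the lamp's underside, 12 mm below the bar's top; pinch the 14 mm thickness, along the lamp's x. Fingertips may reach 19 mm lower than this without touching the arm or the collar.
- lamp_saddle (a point): middle of the underside of the grip bar, 125 mm above the lamp's underside; from here the underside slopes down 17 degrees to both sides (along y), so it centres itself on the arm. Hung home it lies on top of the arm, 5 mm above its centre line, 45 mm from the pin (bar against collar).
- tray: red divided tray, 150 x 210 x 50 mm, bystander; origin at the centre of its underside
- can: metal can, 60 mm diameter, 150 mm high, bystander; origin at the centre of its underside
- mug: white mug, 80 mm diameter, 90 mm high, bystander; origin at the centre of its underside
- bearing: steel bearing ring, 72 mm diameter, 22 mm high, lying flat, bystander; origin at the centre of its underside
- screwdriver: screwdriver with yellow handle lying on the bench, bystander
- wrench: open spanner lying on the bench, bystander
- hammer: hammer lying on the bench, bystander
There are look-alikes about, which are no part of the job. Leave any orange or pink look-alike of the lamp alone.

How it is judged (in metres and radians):
On the way:
1. the hook has been swung out and is pressed against its stop (5 N or more while it stands still), the lamp still standing on the bench (angle between the x axis of hook and the y axis of board, either way round below 0.27 rad and contact force between the fingers and hook above 5 N and angular speed of hook below 0.08 rad/s and height (world z) of lamp below 0.01 m), for 0.1 s.
At the end, for the whole second after the job is handed in: Hook within 0.27 rad of square to the board; lamp at rest, let go, hanging on its arm, upright within 0.15 rad; the middle of the bar's underside on the arm (1 to 10 mm above its centre line, 8 mm to either side) and 40 to 48.5 mm from the pin (bar within 3.5 mm of the collar) (angle between the x axis of hook and the y axis of board, either way round below 0.27 rad and x of lamp_saddle in the frame of hook between 0.04 and 0.0485 m and y of lamp_saddle in the frame of hook between -0.008 and 0.008 m and z of lamp_saddle in the frame of hook between 0.001 and 0.01 m and angle between lamp's own z axis and vertical below 0.15 rad and contact force between lamp and hook above 1 N and linear speed of lamp below 0.03 m/s); the robot touches nothing.
It fails at once if the hook is gripped or forced: the robot presses on it with more than 20 N (contact force between any of the fingers, the arm and hook above 20 N).
It fails at once if the lamp is rammed or dropped onto the hook: more than 25 N between them (contact force between lamp and hook above 25 N).
It fails at once if the lamp is tipped over (angle between lamp's own z axis and vertical above 0.7 rad).
It fails at once if another tool is shifted by more than 30 mm (distance of any of tray, can, mug, bearing, screwdriver, wrench, hammer from where it was at the start of the episode above 0.03 m).
It also fails if it takes over 64 s, if anything falls off the work surface, if the arm or the gripper's body presses on something with over 40 N, if the wrist force passes 120 N, or if a joint passes its speed limit or range.

ROBOT

A 7-joint arm with a two-finger parallel gripper is mounted at the origin on the work surface. World frame = base frame: x ahead of the robot, y to its left, z up, the work surface at z = 0. Lengths are in mm, angles in rad, forces in N, time in s.
With the tool pointing down it reaches from about 400 to 900 mm from the base axis. Payload 5.5 kg.
Tool frame: the origin (TCP) lies midway between the tips of the shut fingers; the grasp point (between the pads) lies 19 mm behind it; x points along the fingers, y is the direction in which the jaws open and shut, and the axes are right-handed (so a half turn about x gives the same grasp; the last joint's range is limited). The gripper opens to 85 mm and grips with 20 to 120 N. Pads are 22 mm wide; open, the fingers measure 114 mm over their backs; the gripper's body (76 mm by 85 mm) begins 54 mm behind the grasp point. The pads swing forward as they close: fully open they stand 13 mm farther back than shut.
Start: joints at [-1.004, 0.501, -0.427, 1.55, 0.221, 1.138, -0.21], TCP at [194.408, 620.246, 231.31] pointing down, gripper open.
Joint ranges: [-2.88, 2.88], [-0.31, 2.03], [-1.54, 1.56], [0.2, 2.42], [-1.41, 4.55], [0.19, 2.02], [-2.57, 2.57]. Speed limits (rad/s): [2.57, 2.57, 3.14, 3.14, 3.14, 3.14, 3.14].

INTERFACE

Orientations are given as a 3x3 rotation matrix whose columns are the frame's x, y, z axes.
In Python, from cell import ctrl, optics gives the robot as it stands.
- The arm moves only by the tool move_arm, never from a script. Its argument "deltas" is a list of rows, each a list of 3 entries, a list of its own where there are three numbers: the shift along the tool's x, y, z as a fraction of full scale, then the turn about the tool's x as a fraction of full scale, then the finger opening in mm, from 0 to 85.4. In form: [[[x, y, z], twist, jaw], ...]. A call has exactly 5 rows; each row shifts and turns the pose as measured when the row begins, along the tool's axes as they then stand; what a row does not reach is not made up. Full scale, the value 1, is 0.04 m for a shift and 0.08 rad for a turn. A row lasts 1/12 s, in which the tool goes at most 41.7 mm and 7.16 degrees, less where a joint would pass 70% of its speed; a pose out of reach is approached as far as the arm can. A call with a number of a shift or a turn outside -1 to 1 is refused whole. A call with a gripper value outside its range is refused whole. The fingers move at their own pace and stop on an object; the grip force is fixed at half the most. Time passes only in rows, so rows that do not move let the fingers close, or fill a call up. It gives the time, the measured TCP pose, the force and the opening at its end, in the units of the state.
- ctrl.state(): the state, without advancing time (a new reading comes with each control period).
- optics.camera(name): name is "scene" or "top"; returns a dict with "image" (400x640x3 uint8, blue, green, red), "depth" (400x640 float32, mm along the optical axis (not along the pixel's ray), 0 where there is no reading), "fx", "fy", "cx", "cy" (pixels), "k1" (the pictures are not rectified: a ray, as slopes to the right and down, at radius r is drawn at 1 + k1 r^2 times it, then the intrinsics apply), "rvec" (rotation vector, rad) and "tvec" (3), from world to camera coordinates, as OpenCV has them. Camera axes: x right, y down, z forward; pixel columns grow to the right and rows downward; lengths in mm; the calibration is good to about 2 mm. A picture is of the moment at which its call begins.
- ctrl.hand_in(): hands the job in, once; it reports no verdict.
The state is a dict: "t": time; "q": joint angles; "qd": joint speeds; "effort": joint torques, N m; "tool_pos": TCP position; "tool_rot": TCP orientation; "ft_force": force on the tool from outside, world axes, zero at the start; "torque": the same for the moment, N m; "finger_gap": opening from 0.0 (shut) to 1.0 (fully open).
Only numpy, scipy, OpenCV 4.12 (cv2) and the standard library are available. Lean on these libraries where they do the work, as an engineer would, in place of code of your own. Each camera call takes 0.05 s, during which the arm holds its last target.

## Working session

There is one attempt and no reset: what is moved stays moved. The work goes in short steps, Python scripts to look and compute and a tool call to move; the robot and the scene stay as the last step left them, time stands still between calls to the robot, and variables do not carry over. Pictures are saved under pics/ and viewed, and the job is handed in when it is done.

Besides the shell and the picture viewer there is one more tool, called after "Call:" by a JSON object that holds its "fn" and its "kwargs", one argument or row to a line. move_arm: Moves the arm, as the interface text tells. Its arguments: {"type":"object","properties":{"deltas":{"type":"array"}},"required":["deltas"]}

```bash
ls; mkdir -p pics; python3 - <<'E'
from cell import ctrl, optics
import cv2,numpy as np
s=ctrl.state()
print({k:np.round(v,3).tolist() for k,v in s.items()})
for n in ("scene","top"):
    c=optics.camera(n); cv2.imwrite(f"pics/{n}0.png",c["image"]); np.savez(f"{n}0.npz",**c)
    print(n,[(k,np.round(np.array(c[k]).ravel(),3).tolist()) for k in ("fx","fy","cx","cy","k1","rvec","tvec")])
print(ctrl.state()["t"])
E
```

```text
pics
{'t': 0.0, 'q': [-1.004, 0.502, -0.427, 1.551, 0.221, 1.138, -0.21], 'qd': [0.0, -0.0, 0.0, 0.0, 0.002, 0.0, -0.0], 'effort': [0.001, -56.951, -5.816, -28.094, 0.011, 0.012, 0.0], 'tool_pos': [194.258, 619.57, 230.274], 'tool_rot': [[-0.001, 0.299, 0.954], [-0.002, 0.954, -0.299], [-1.0, -0.002, -0.0]], 'ft_force': [0.438, 0.775, 0.642], 'torque': [-0.016, 0.014, 0.024], 'finger_gap': 0.999}
scene [('fx', [435.943]), ('fy', [435.943]), ('cx', [320.24]), ('cy', [195.96]), ('k1', [-0.001]), ('rvec', [1.539, 1.897, -0.881]), ('tvec', [237.516, -199.324, 1565.96])]
top [('fx', [397.172]), ('fy', [397.172]), ('cx', [325.604]), ('cy', [195.393]), ('k1', [-0.096]), ('rvec', [2.176, -2.17, 0.107]), ('tvec', [-140.994, 486.068, 1101.573])]
0.1
```

View pics/scene0.png

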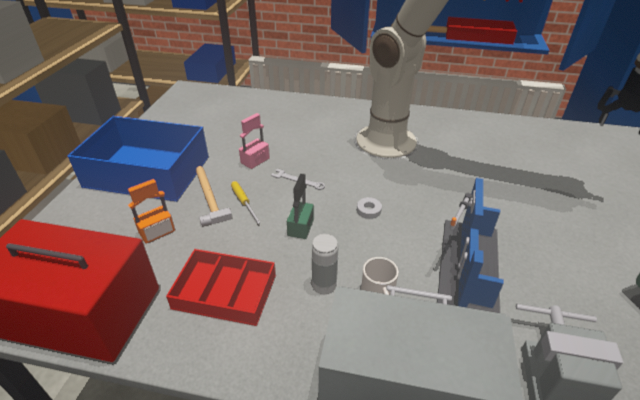

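View pics/top0.png

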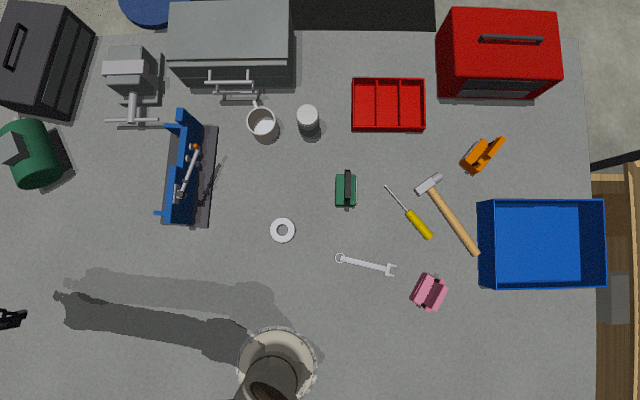

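```bash
cat > h.py <<'E'
import numpy as np,cv2
def load(f): 
    d=np.load(f); return {k:d[k] for k in d.files}
def cam(c):
    K=np.array([[c["fx"],0,c["cx"]],[0,c["fy"],c["cy"]],[0,0,1]],float)
    D=np.array([float(c["k1"]),0,0,0,0]); R=cv2.Rodrigues(np.array(c["rvec"],float))[0]; t=np.array(c["tvec"],float).ravel()
    return K,D,R,t
def proj(c,P):
    K,D,R,t=cam(c); return cv2.projectPoints(np.array(P,float).reshape(-1,1,3),cv2.Rodrigues(R)[0],t,K,D)[0].reshape(-1,2)
def rays(c,uv):
    K,D,R,t=cam(c); n=cv2.undistortPoints(np.array(uv,float).reshape(-1,1,2),K,D).reshape(-1,2)
    return -R.T@t, np.c_[n,np.ones(len(n))]@R   # dir has unit z-depth
def onz(c,uv,z):
    o,d=rays(c,uv); return o+d*((z-o[2])/d[:,2])[:,None]
def bydepth(c,uv):
    uv=np.array(uv).reshape(-1,2); o,d=rays(c,uv); z=c["depth"][uv[:,1].astype(int),uv[:,0].astype(int)]
    return o+d*z[:,None]
def tri(c1,u1,c2,u2):
    o1,d1=rays(c1,[u1]);o2,d2=rays(c2,[u2]);d1=d1[0];d2=d2[0]
    s=np.linalg.lstsq(np.c_[d1,-d2],o2-o1,rcond=None)[0]
    a=o1+s[0]*d1;b=o2+s[1]*d2; return (a+b)/2,np.linalg.norm(a-b)
def crop(c,x0,y0,x1,y1,f,name):
    cv2.imwrite(name,cv2.resize(c["image"][y0:y1,x0:x1],None,fx=f,fy=f,interpolation=cv2.INTER_CUBIC))
E
python3 - <<'E'
from h import *
t=load("top0.npz");s=load("scene0.npz")
crop(t,145,100,235,235,4,"pics/tb.png")
crop(s,425,165,515,315,4,"pics/sb.png")
print(onz(t,[(185,170),(275,365),(345,188),(10,318)],0))
E
```

```text
[[ 562.80373314  274.58506968    0.        ]
 [   5.8585409     2.29953929    0.        ]
 [ 510.37403385 -196.03897282    0.        ]
 [ 110.4744172   822.02199246    0.        ]]
```

View pics/tb.png

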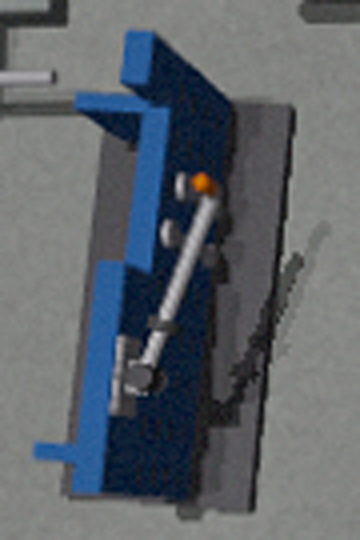

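View pics/sb.png

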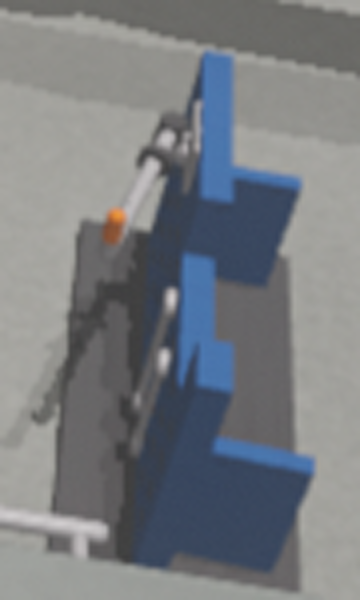

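```bash
python3 - <<'E'
from h import *
t=load("top0.npz");s=load("scene0.npz")
def orange(c,x0,y0,x1,y1):
    im=c["image"][y0:y1,x0:x1].astype(int); m=(im[...,2]>150)&(im[...,2]-im[...,0]>90)
    ys,xs=np.nonzero(m); return np.array([xs.mean()+x0,ys.mean()+y0]),len(xs)
a=orange(t,185,135,205,160);b=orange(s,445,210,462,232);print(a,b)
print("tip tri",tri(t,a[0],s,b[0]),"top@z190",onz(t,[a[0]],190), "scene@180",onz(s,[b[0]],180))
print("hinge", onz(t,[(180.7,194.3)],168))
# board top face corners in top: near-robot end & cutout
P=lambda x,y:(145+x/4,100+y/4)
print("top edge corners z175 (front near-end, front cutout, back near-end, back cutout)\n",onz(t,[P(101,492),P(124,263),P(73,492),P(97,262)],175))
print("cutout floor front/back z130\n",onz(t,[P(148,270),P(170,108),P(127,268),P(144,108)],130))
print("far top z175",onz(t,[P(123,83),P(146,84),P(127,30),P(152,32)],175))
print("foot z12",onz(t,[P(250,512),P(295,105),P(65,497)],12))
# depth scan of the board top
uv=[(u,v) for v in (140,150,175,185,200,215) for u in range(160,215,3)]
for v in (200,):
    print(np.round(bydepth(t,[(u,v) for u in range(160,215,3)]),0).tolist())
E
```

```text
(array([194.66666667, 144.88888889]), 9) (array([453.61538462, 218.61538462]), 13)
tip tri (array([594.2276398 , 182.80786585, 192.84398131]), np.float64(1.2190280725981764)) top@z190 [[594.86997675 184.4090909  190.        ]] scene@180 [[579.71763402 185.10309948 180.        ]]
hinge [[474.25600851 222.66642098 168.        ]]
top edge corners z175 (front near-end, front cutout, back near-end, back cutout)
 [[402.26902397 244.08812682 175.        ]
 [545.33580824 235.09489958 175.        ]
 [402.12562006 261.95055721 175.        ]
 [546.02552819 252.54004311 175.        ]]
cutout floor front/back z130
 [[548.42709976 236.06616294 130.        ]
 [656.95977981 226.19457552 130.        ]
 [549.78831226 250.2347167  130.        ]
 [657.13229797 243.8488737  130.        ]]
far top z175 [[661.20463325 241.46249758 175.        ]
 [660.37738285 226.42068786 175.        ]
 [696.04854325 240.75861777 175.        ]
 [694.49626804 224.30315455 175.        ]]
foot z12 [[392.83177775 198.25785008  12.        ]
 [690.95215044 174.77900586  12.        ]
 [402.52533698 335.01007694  12.        ]]
[[474.0, 348.0, -4.0], [473.0, 332.0, 14.0], [459.0, 256.0, 178.0], [459.0, 248.0, 178.0], [460.0, 243.0, 172.0], [461.0, 240.0, 159.0], [462.0, 240.0, 139.0], [465.0, 242.0, 112.0], [467.0, 242.0, 89.0], [468.0, 240.0, 70.0], [470.0, 241.0, 45.0], [473.0, 241.0, 19.0], [473.0, 235.0, 11.0], [473.0, 225.0, 14.0], [473.0, 216.0, 14.0], [473.0, 207.0, 14.0], [474.0, 200.0, 8.0], [474.0, 194.0, -1.0], [475.0, 186.0, -3.0]]
```

```bash
python3 - <<'E'
from h import *
t=load("top0.npz");s=load("scene0.npz")
a=cv2.resize(t["image"][160:220,315:380],None,fx=6,fy=6,interpolation=cv2.INTER_CUBIC)
b=cv2.resize(s["image"][165:245,270:335],None,fx=4.5,fy=4.5,interpolation=cv2.INTER_CUBIC)
H=360; cv2.imwrite("pics/lamp.png",np.hstack([a[:H],b[:H]]))
im=t["image"][160:220,315:380].astype(int)
m=((im.max(2)<50)).astype(np.uint8)
n,l,st,ce=cv2.connectedComponentsWithStats(m); print(st,ce)
g=((im[...,1]>im[...,2]+15)).astype(np.uint8)
n2,l2,st2,ce2=cv2.connectedComponentsWithStats(g); print(st2)
E
```

```text
[[   0    0   65   60 3803]
 [  29   10    6    8   17]
 [  30   21    1    2    2]
 [  30   26    1    1    1]
 [  20   29   20   18   76]
 [  20   31    1    1    1]] [[32.03155404 29.34420195]
 [31.11764706 12.11764706]
 [30.         21.5       ]
 [30.         26.        ]
 [30.85526316 41.42105263]
 [20.         31.        ]]
[[   0    0   65   60 3459]
 [  20   14   10   32  277]
 [  33   15    8   31  163]
 [  31   45    1    1    1]]
```

View pics/lamp.png

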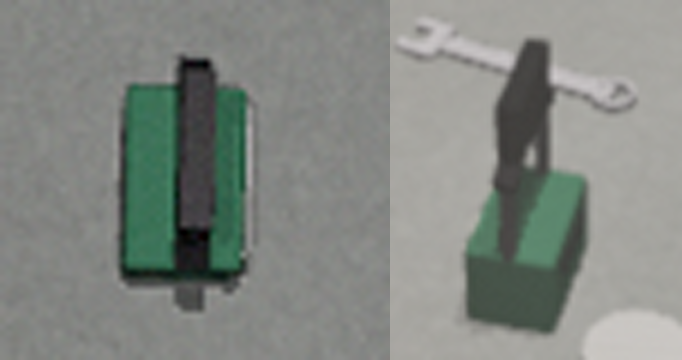

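```bash
python3 - <<'E'
from h import *
t=load("top0.npz");s=load("scene0.npz")
P=lambda l:[(315-.5+.5/6+x/6,160+.0-.4+y/6) for x,y in l]
print(onz(t,P([(180,68),(213,70),(211,228),(177,228)]),165))
print(onz(t,P([(127,86),(246,88),(243,270),(122,268)]),60), onz(t,P([(184,178)]),60))
d=t["depth"]; 
uv=[(u,v) for v in range(170,206) for u in range(330,360)]
W=bydepth(t,uv); k=(W[:,2]>152)&(W[:,2]<175); B=W[k]
print(len(B),np.round(B.mean(0),1)); r=cv2.minAreaRect(B[:,:2].astype(np.float32)); print(r)
k=(W[:,2]>52)&(W[:,2]<68); B=W[k]; print(len(B),cv2.minAreaRect(B[:,:2].astype(np.float32)))
# check in scene: project expected bar ends
E
```

```text
[[ 534.08743167 -186.66382267  165.        ]
 [ 533.29327054 -200.37731977  165.        ]
 [ 467.3918271  -199.2920054   165.        ]
 [ 467.35694374 -185.25673528  165.        ]]
[[ 542.39273445 -167.5606387    60.        ]
 [ 541.63977103 -222.27753562   60.        ]
 [ 457.77913701 -220.47417551   60.        ]
 [ 458.56726893 -165.26309187   60.        ]] [[ 499.93033498 -193.6428463    60.        ]]
157 [ 499.5 -193.8  164.7]
((499.437255859375, -193.7830047607422), (12.795984268188477, 64.65331268310547), 89.8824691772461)
439 ((499.8392028808594, -194.46994018554688), (56.77465057373047, 85.53031921386719), 86.7002182006836)
```

Call:
{"fn": "move_arm", "kwargs": {
  "deltas": [
    [[0, -0.3, 0.6], 0, 0],
    [[0, -0.45, 0.88], 0, 0],
    [[0, -0.45, 0.88], 0, 0],
    [[0, -0.45, 0.88], 0, 0],
    [[0, -0.45, 0.88], 0, 0]
  ]
}}

```text
t: 0.52
tool_pos: [317.2, 493.8, 226.7]
tool_rot: [[-0.011, 0.278, 0.961], [0.0, 0.961, -0.278], [-1.0, -0.003, -0.01]]
ft_force: [0.9, 0.0, 0.1]
finger_gap: 0.301
```

Call:
{"fn": "move_arm", "kwargs": {
  "deltas": [
    [[0, -0.45, 0.85], 0, 0],
    [[0, -0.45, 0.85], 0, 0],
    [[0, -0.45, 0.85], 0, 0],
    [[0, -0.45, 0.85], 0, 0],
    [[0, -0.45, 0.85], 0, 0]
  ]
}}

```text
t: 0.93
tool_pos: [459.9, 351.1, 223.4]
tool_rot: [[-0.013, 0.277, 0.961], [-0.002, 0.961, -0.277], [-1.0, -0.006, -0.012]]
ft_force: [0.4, 0.3, 0.1]
finger_gap: -0.002
```

Call:
{"fn": "move_arm", "kwargs": {
  "deltas": [
    [[0, -0.45, 0.85], 0, 0],
    [[0, -0.45, 0.85], 0, 0],
    [[0, -0.45, 0.85], 0, 0],
    [[0, -0.2, 0.5], 0, 0],
    [[0, 0, 0], 0, 0]
  ]
}}

```text
t: 1.35
tool_pos: [570.1, 240.1, 220.0]
tool_rot: [[-0.013, 0.29, 0.957], [-0.009, 0.957, -0.29], [-1.0, -0.012, -0.009]]
ft_force: [-0.1, -0.7, 0.4]
finger_gap: 0.007
```

```bash
python3 - <<'E'
from cell import ctrl, optics
from h import *
c=optics.camera("top"); s=optics.camera("scene"); 
crop(c,145,90,245,235,4,"pics/t1.png"); crop(s,400,120,520,270,4,"pics/s1.png")
st=ctrl.state(); print(st["tool_pos"],np.round(st["tool_rot"],3),st["q"],st["ft_force"],st["t"])
E
```

```text
[566.51963878 244.12973515 219.84363441] [[-0.015  0.286  0.958]
 [-0.007  0.958 -0.286]
 [-1.    -0.011 -0.012]] [-0.24626691  0.44367081 -0.27229363  1.63853481  0.12949133  1.09420736
  0.72593571] [0.30495798 1.10077843 0.10829992] 1.45
```

View pics/s1.png

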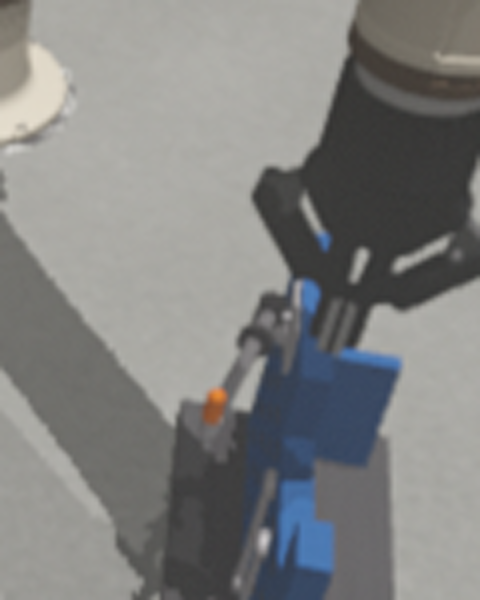

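Call:
{"fn": "move_arm", "kwargs": {
  "deltas": [
    [[0, -0.15, 0.6], 0, 0],
    [[0, -0.15, 0.5], 0, 0],
    [[0.3, 0, 0.1], 0, 0],
    [[0.4, 0, 0], 0, 0],
    [[0.3, 0, 0], 0, 0]
  ]
}}

```text
t: 1.87
tool_pos: [603.1, 231.2, 179.4]
tool_rot: [[-0.016, 0.272, 0.962], [0.001, 0.962, -0.272], [-1.0, -0.004, -0.015]]
ft_force: [-0.1, 0.4, -0.6]
finger_gap: 0.004
```

```bash
python3 - <<'E'
from cell import ctrl, optics
from h import *
c=optics.camera("top"); s=optics.camera("scene"); 
a=cv2.resize(c["image"][110:235,150:250],None,fx=4,fy=4,interpolation=cv2.INTER_CUBIC)
b=cv2.resize(s["image"][145:270,420:520],None,fx=4,fy=4,interpolation=cv2.INTER_CUBIC)
cv2.imwrite("pics/d2.png",np.hstack([a,b]))
st=ctrl.state(); print(st["tool_pos"],np.round(st["tool_rot"],3),st["ft_force"],st["t"])
E
```

```text
[600.99856511 230.9885102  177.69214311] [[-0.021  0.27   0.963]
 [-0.001  0.963 -0.27 ]
 [-1.    -0.007 -0.019]] [-0.61392809  0.66765206 -0.29886106] 1.9667
```

View pics/d2.png

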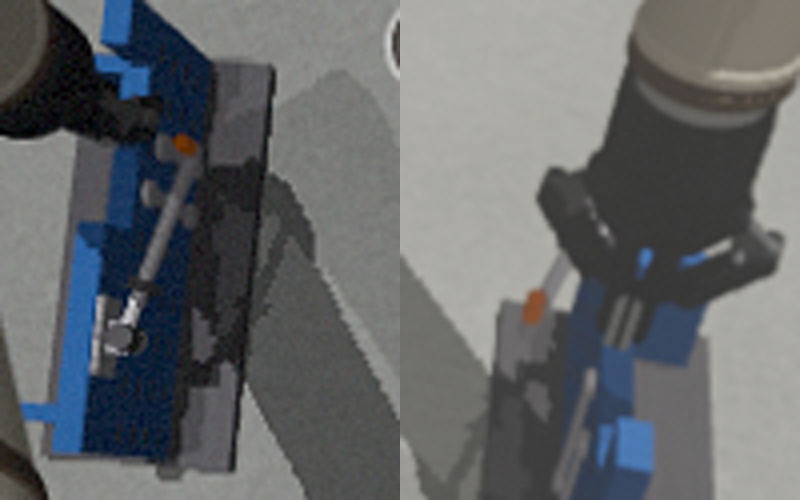

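Call:
{"fn": "move_arm", "kwargs": {
  "deltas": [
    [[0.05, -0.2, 0.1], 0.5, 0],
    [[0.03, -0.2, 0.07], 0.2, 0],
    [[0, -0.1, 0], 0, 0],
    [[0, -0.07, 0], 0, 0],
    [[0, -0.06, 0], 0, 0]
  ]
}}

```text
t: 2.38
tool_pos: [597.0, 206.8, 175.0]
tool_rot: [[-0.021, 0.324, 0.946], [0.0, 0.946, -0.324], [-1.0, -0.007, -0.02]]
ft_force: [-0.8, -0.1, 0.2]
finger_gap: -0.002
```

Call:
{"fn": "move_arm", "kwargs": {
  "deltas": [
    [[0, -0.06, 0], 0, 0],
    [[0, -0.06, 0], 0, 0],
    [[0, -0.06, 0], 0.2, 0],
    [[0, -0.06, 0], 0.2, 0],
    [[0, -0.08, 0], 0.2, 0]
  ]
}}

```text
t: 2.8
tool_pos: [594.1, 195.8, 177.4]
tool_rot: [[-0.016, 0.372, 0.928], [0.005, 0.928, -0.372], [-1.0, -0.002, -0.017]]
ft_force: [2.6, 1.0, -1.6]
finger_gap: -0.0
```

```bash
python3 - <<'E'
from cell import ctrl, optics
from h import *
c=optics.camera("top"); s=optics.camera("scene"); 
a=cv2.resize(c["image"][110:235,150:250],None,fx=4,fy=4,interpolation=cv2.INTER_CUBIC)
b=cv2.resize(s["image"][145:270,420:520],None,fx=4,fy=4,interpolation=cv2.INTER_CUBIC)
cv2.imwrite("pics/d3.png",np.hstack([a,b]))
st=ctrl.state(); p=st["tool_pos"]; R=np.array(st["tool_rot"]);print(p,np.round(R,3),st["ft_force"],st["t"])
d=p-np.array([475.5,223,p[2]]); print("in tool frame rel pin",d@R)
E
```

```text
[593.84742215 194.848617   177.28103949] [[-0.017  0.373  0.928]
 [ 0.004  0.928 -0.373]
 [-1.    -0.003 -0.017]] [ 0.92970855  0.96751137 -1.41763743] 2.9
in tool frame rel pin [ -2.0866996   17.96072599 120.29825727]
```

View pics/d3.png

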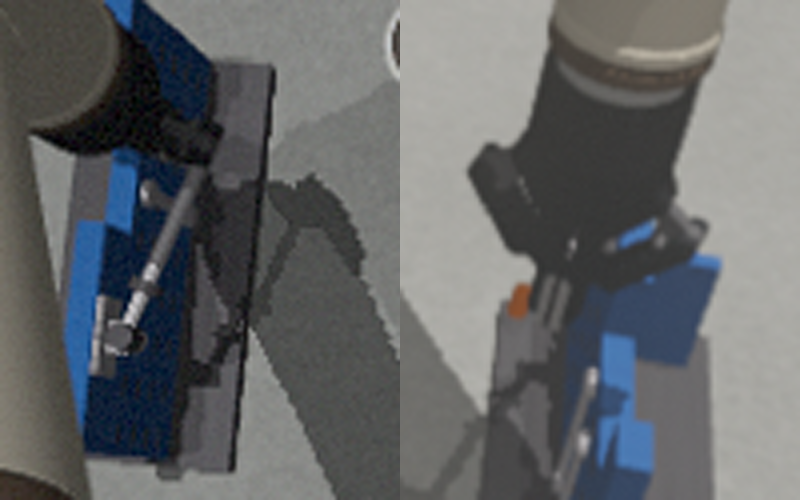

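Call:
{"fn": "move_arm", "kwargs": {
  "deltas": [
    [[0.02, -0.1, 0.05], 0.4, 0],
    [[0.02, -0.16, 0.05], 0.6, 0],
    [[0, -0.2, 0.04], 0.8, 0],
    [[0, -0.25, 0.04], 1, 0],
    [[0, -0.25, 0.03], 1, 0]
  ]
}}

```text
t: 3.32
tool_pos: [581.8, 161.6, 175.7]
tool_rot: [[-0.018, 0.642, 0.766], [0.009, 0.766, -0.642], [-1.0, -0.004, -0.02]]
ft_force: [1.5, 1.9, 0.4]
finger_gap: 0.001
```

```bash
cat > st.py <<'E'
from cell import ctrl
import numpy as np
st=ctrl.state(); p=st["tool_pos"]; R=np.array(st["tool_rot"])
d=p-np.array([475.5,223,p[2]])
print("t",st["t"],"pos",np.round(p,2),"toolframe rel pin y,z",np.round((d@R)[1:],2),"yaw th",round(float(np.arctan2(R[1,2],R[0,2])),4),"F tool",np.round(st["ft_force"]@R,2),"q7",round(st["q"][6],2))
E
python3 st.py
```

```text
t 3.3167 pos [581.76 161.63 175.75] toolframe rel pin y,z [ 21.24 120.84] yaw th -0.6978 F tool [-0.41  2.43 -0.09] q7 0.5
```

Call:
{"fn": "move_arm", "kwargs": {
  "deltas": [
    [[0, -0.26, 0.05], 1, 0],
    [[0, -0.26, 0.05], 1, 0],
    [[0, -0.26, 0.05], 1, 0],
    [[0, -0.26, 0.05], 1, 0],
    [[0, -0.24, 0.04], 0.9, 0]
  ]
}}

```text
t: 3.73
tool_pos: [548.9, 121.6, 176.7]
tool_rot: [[-0.016, 0.899, 0.438], [0.013, 0.438, -0.899], [-1.0, -0.008, -0.019]]
ft_force: [0.6, 2.5, -1.1]
finger_gap: -0.002
```

```bash
python3 st.py
```

```text
t 3.7333 pos [548.87 121.61 176.65] toolframe rel pin y,z [ 21.56 123.26] yaw th -1.1176 F tool [ 1.08  1.66 -1.96] q7 0.18
```

Call:
{"fn": "move_arm", "kwargs": {
  "deltas": [
    [[0, -0.22, 0.04], 0.9, 0],
    [[0, -0.19, 0.03], 0.8, 0],
    [[0, -0.15, 0.03], 0.6, 0],
    [[0, -0.1, 0.02], 0.4, 0],
    [[0, -0.05, 0.01], 0.2, 0]
  ]
}}

```text
t: 4.15
tool_pos: [523.5, 104.8, 177.8]
tool_rot: [[-0.013, 0.981, 0.195], [0.015, 0.195, -0.981], [-1.0, -0.01, -0.017]]
ft_force: [2.2, 2.7, 0.4]
finger_gap: -0.004
```

```bash
python3 st.py; python3 - <<'E'
from cell import ctrl, optics
from h import *
c=optics.camera("top"); s=optics.camera("scene"); 
a=cv2.resize(c["image"][110:235,150:250],None,fx=4,fy=4,interpolation=cv2.INTER_CUBIC)
b=cv2.resize(s["image"][145:270,400:500],None,fx=4,fy=4,interpolation=cv2.INTER_CUBIC)
cv2.imwrite("pics/d4.png",np.hstack([a,b]))
E
python3 st.py
```

```text
t 4.15 pos [523.51 104.76 177.78] toolframe rel pin y,z [ 24.06 125.31] yaw th -1.3749 F tool [-0.4   2.71 -2.21] q7 -0.04
t 4.25 pos [523.53 104.73 177.72] toolframe rel pin y,z [ 23.76 125.4 ] yaw th -1.3725 F tool [0.47 1.29 0.5 ] q7 -0.03
```

View pics/d4.png

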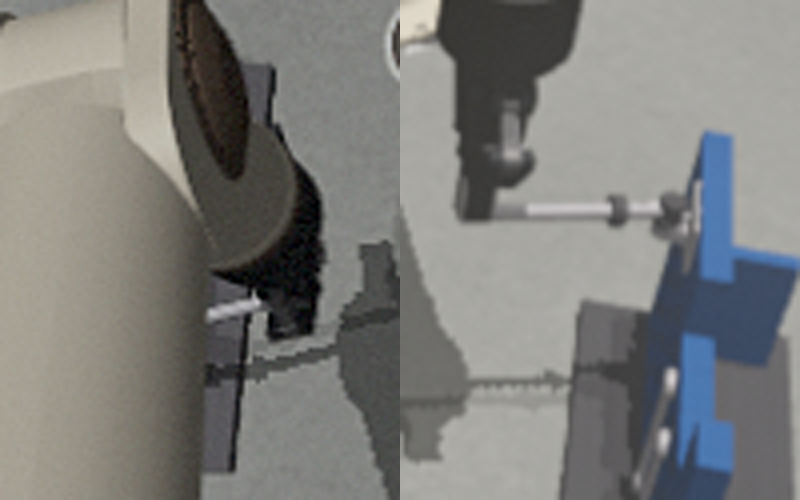

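Call:
{"fn": "move_arm", "kwargs": {
  "deltas": [
    [[0, -0.06, 0.01], 0.2, 0],
    [[0, -0.06, 0.01], 0.2, 0],
    [[0, -0.06, 0.01], 0.2, 0],
    [[0, -0.05, 0.01], 0.2, 0],
    [[0, -0.04, 0], 0.1, 0]
  ]
}}

```text
t: 4.67
tool_pos: [514.0, 101.3, 177.9]
tool_rot: [[-0.011, 0.993, 0.12], [0.015, 0.121, -0.993], [-1.0, -0.009, -0.016]]
ft_force: [1.2, 0.9, -0.5]
finger_gap: 0.005
```

```bash
python3 st.py
```

```text
t 4.6667 pos [514.05 101.31 177.95] toolframe rel pin y,z [ 23.6  125.43] yaw th -1.4501 F tool [ 0.51  1.35 -0.75] q7 -0.1
```

Call:
{"fn": "move_arm", "kwargs": {
  "deltas": [
    [[0, -0.015, 0], 0.04, 0],
    [[0, -0.015, 0], 0.04, 0],
    [[0, -0.01, 0], 0.04, 0],
    [[0, -0.01, 0], 0.03, 0],
    [[0, -0.01, 0], 0.03, 0]
  ]
}}

```text
t: 5.08
tool_pos: [511.4, 100.6, 178.0]
tool_rot: [[-0.011, 0.995, 0.104], [0.014, 0.104, -0.994], [-1.0, -0.009, -0.015]]
ft_force: [2.3, 0.7, -0.3]
finger_gap: 0.002
```

```bash
python3 st.py
```

```text
t 5.0833 pos [511.42 100.57 178.01] toolframe rel pin y,z [ 22.97 125.49] yaw th -1.4666 F tool [ 0.31  2.37 -0.4 ] q7 -0.12
```

Call:
{"fn": "move_arm", "kwargs": {
  "deltas": [
    [[0, -0.01, 0], 0.03, 0],
    [[0, -0.01, 0], 0.03, 0],
    [[0, -0.01, 0], 0.03, 0],
    [[0, -0.01, 0], 0.03, 0],
    [[0, -0.01, 0], 0.03, 0]
  ]
}}

```text
t: 5.5
tool_pos: [509.5, 100.1, 178.0]
tool_rot: [[-0.011, 0.996, 0.091], [0.014, 0.091, -0.996], [-1.0, -0.009, -0.015]]
ft_force: [1.6, 0.4, -0.6]
finger_gap: 0.001
```

Call:
{"fn": "move_arm", "kwargs": {
  "deltas": [
    [[0, -0.01, 0], 0.03, 0],
    [[0, -0.01, 0], 0.03, 0],
    [[0, -0.01, 0], 0.03, 0],
    [[0, -0.01, 0], 0.03, 0],
    [[0, -0.01, 0], 0.03, 0]
  ]
}}

```text
t: 5.92
tool_pos: [507.3, 99.6, 178.0]
tool_rot: [[-0.011, 0.997, 0.077], [0.014, 0.077, -0.997], [-1.0, -0.01, -0.014]]
ft_force: [2.1, 0.7, -0.4]
finger_gap: -0.001
```

Call:
{"fn": "move_arm", "kwargs": {
  "deltas": [
    [[0, -0.01, 0], 0.03, 0],
    [[0, -0.01, 0], 0.03, 0],
    [[0, -0.01, 0], 0.03, 0],
    [[0, -0.01, 0], 0.03, 0],
    [[0, -0.01, 0], 0.03, 0]
  ]
}}

```text
t: 6.33
tool_pos: [505.2, 99.1, 178.1]
tool_rot: [[-0.011, 0.998, 0.064], [0.013, 0.064, -0.998], [-1.0, -0.01, -0.014]]
ft_force: [2.5, 0.3, -1.1]
finger_gap: -0.002
```

Call:
{"fn": "move_arm", "kwargs": {
  "deltas": [
    [[0, -0.01, 0], 0.03, 0],
    [[0, -0.01, 0], 0.03, 0],
    [[0, -0.01, 0], 0.03, 0],
    [[0, -0.01, 0], 0.03, 0],
    [[0, -0.01, 0], 0.03, 0]
  ]
}}

```text
t: 6.75
tool_pos: [503.0, 98.7, 178.1]
tool_rot: [[-0.011, 0.999, 0.05], [0.013, 0.05, -0.999], [-1.0, -0.01, -0.013]]
ft_force: [2.0, -0.8, -0.8]
finger_gap: -0.002
```

Call:
{"fn": "move_arm", "kwargs": {
  "deltas": [
    [[0, -0.01, 0], 0.03, 0],
    [[0, -0.01, 0], 0.03, 0],
    [[0, -0.01, 0], 0.03, 0],
    [[0, -0.01, 0], 0.03, 0],
    [[0, -0.01, 0], 0.03, 0]
  ]
}}

```text
t: 7.17
tool_pos: [500.8, 98.3, 178.1]
tool_rot: [[-0.011, 0.999, 0.037], [0.013, 0.037, -0.999], [-1.0, -0.01, -0.013]]
ft_force: [2.4, -0.2, -1.1]
finger_gap: -0.001
```

Call:
{"fn": "move_arm", "kwargs": {
  "deltas": [
    [[0, -0.01, 0], 0.03, 0],
    [[0, -0.01, 0], 0.03, 0],
    [[0, -0.01, 0], 0.03, 0],
    [[0, -0.01, 0], 0.03, 0],
    [[0, -0.01, 0], 0.03, 0]
  ]
}}

```text
t: 7.58
tool_pos: [498.5, 97.9, 178.1]
tool_rot: [[-0.011, 1.0, 0.023], [0.012, 0.023, -1.0], [-1.0, -0.01, -0.013]]
ft_force: [1.6, -0.2, -0.7]
finger_gap: -0.003
```

Call:
{"fn": "move_arm", "kwargs": {
  "deltas": [
    [[0, -0.01, 0], 0.03, 0],
    [[0, -0.01, 0], 0.03, 0],
    [[0, -0.01, 0], 0.03, 0],
    [[0, -0.01, 0], 0.03, 0],
    [[0, -0.01, 0], 0.03, 0]
  ]
}}

```text
t: 8.0
tool_pos: [496.3, 97.6, 178.1]
tool_rot: [[-0.011, 1.0, 0.01], [0.012, 0.01, -1.0], [-1.0, -0.011, -0.012]]
ft_force: [3.0, -1.4, 0.1]
finger_gap: 0.002
```

Call:
{"fn": "move_arm", "kwargs": {
  "deltas": [
    [[0, -0.01, 0], 0.03, 0],
    [[0, -0.01, 0], 0.03, 0],
    [[0, -0.01, 0], 0.03, 0],
    [[0, -0.01, 0], 0.03, 0],
    [[0, -0.005, 0], 0.02, 0]
  ]
}}

```text
t: 8.42
tool_pos: [494.3, 97.3, 178.1]
tool_rot: [[-0.011, 1.0, -0.003], [0.012, -0.003, -1.0], [-1.0, -0.011, -0.012]]
ft_force: [2.4, -1.1, -1.0]
finger_gap: 0.002
```

Call:
{"fn": "move_arm", "kwargs": {
  "deltas": [
    [[0, -0.01, 0], 0.03, 0],
    [[0, -0.01, 0], 0.03, 0],
    [[0, -0.01, 0], 0.03, 0],
    [[0, -0.01, 0], 0.03, 0],
    [[0, -0.01, 0], 0.03, 0]
  ]
}}

```text
t: 8.83
tool_pos: [492.1, 97.1, 178.1]
tool_rot: [[-0.011, 1.0, -0.016], [0.011, -0.016, -1.0], [-1.0, -0.011, -0.011]]
ft_force: [1.3, -1.5, -1.2]
finger_gap: 0.001
```

Call:
{"fn": "move_arm", "kwargs": {
  "deltas": [
    [[0, -0.01, 0], 0.03, 0],
    [[0, -0.01, 0], 0.03, 0],
    [[0, -0.01, 0], 0.03, 0],
    [[0, -0.01, 0], 0.03, 0],
    [[0, -0.01, 0], 0.03, 0]
  ]
}}

```text
t: 9.25
tool_pos: [489.8, 96.9, 178.1]
tool_rot: [[-0.011, 0.999, -0.03], [0.011, -0.03, -0.999], [-1.0, -0.011, -0.011]]
ft_force: [2.3, -1.1, -0.2]
finger_gap: -0.003
```

Call:
{"fn": "move_arm", "kwargs": {
  "deltas": [
    [[0, -0.01, 0], 0.03, 0],
    [[0, -0.01, 0], 0.03, 0],
    [[0, -0.01, 0], 0.03, 0],
    [[0, -0.01, 0], 0.03, 0],
    [[0, -0.01, 0], 0.03, 0]
  ]
}}

```text
t: 9.67
tool_pos: [487.6, 96.7, 178.1]
tool_rot: [[-0.011, 0.999, -0.043], [0.011, -0.043, -0.999], [-1.0, -0.011, -0.01]]
ft_force: [1.5, -1.6, -0.6]
finger_gap: 0.0
```

Call:
{"fn": "move_arm", "kwargs": {
  "deltas": [
    [[0, -0.01, 0], 0.03, 0],
    [[0, -0.01, 0], 0.03, 0],
    [[0, -0.01, 0], 0.03, 0],
    [[0, -0.01, 0], 0.03, 0],
    [[0, -0.01, 0], 0.03, 0]
  ]
}}

```text
t: 10.08
tool_pos: [485.3, 96.6, 178.1]
tool_rot: [[-0.011, 0.998, -0.057], [0.011, -0.057, -0.998], [-1.0, -0.012, -0.01]]
ft_force: [1.8, -1.4, 0.3]
finger_gap: 0.002
```

```bash
python3 st.py
```

```text
t 10.0833 pos [485.31  96.63 178.14] toolframe rel pin y,z [ 16.96 125.61] yaw th -1.6277 F tool [-0.36  1.9   1.26] q7 -0.28
```

Call:
{"fn": "move_arm", "kwargs": {
  "deltas": [
    [[0, -0.01, 0], 0.03, 0],
    [[0, -0.01, 0], 0.03, 0],
    [[0, -0.01, 0], 0.03, 0],
    [[0, -0.01, 0], 0.03, 0],
    [[0, -0.01, 0], 0.03, 0]
  ]
}}

```text
t: 10.5
tool_pos: [483.1, 96.5, 178.2]
tool_rot: [[-0.011, 0.997, -0.07], [0.01, -0.07, -0.997], [-1.0, -0.012, -0.01]]
ft_force: [2.1, -1.3, -1.2]
finger_gap: -0.003
```

Call:
{"fn": "move_arm", "kwargs": {
  "deltas": [
    [[0, -0.01, 0], 0.02, 0],
    [[0, -0.01, 0], 0.02, 0],
    [[0, -0.01, 0], 0.02, 0],
    [[0, -0.01, 0], 0.02, 0],
    [[0, -0.01, 0], 0.02, 0]
  ]
}}

```text
t: 10.92
tool_pos: [481.1, 96.6, 178.2]
tool_rot: [[-0.011, 0.997, -0.079], [0.01, -0.079, -0.997], [-1.0, -0.012, -0.009]]
ft_force: [3.9, -1.2, -1.3]
finger_gap: 0.001
```

Call:
{"fn": "move_arm", "kwargs": {
  "deltas": [
    [[0, -0.005, 0], 0, 0],
    [[0, -0.005, 0], 0, 0],
    [[0, -0.005, 0], 0, 0],
    [[0, -0.005, 0], 0, 0],
    [[0, -0.005, 0], 0, 0]
  ]
}}

```text
t: 11.33
tool_pos: [481.0, 96.6, 178.6]
tool_rot: [[-0.009, 0.997, -0.08], [0.01, -0.08, -0.997], [-1.0, -0.01, -0.01]]
ft_force: [3.1, -1.2, -0.1]
finger_gap: -0.001
```

Call:
{"fn": "move_arm", "kwargs": {
  "deltas": [
    [[0, -0.01, 0], 0, 0],
    [[0, -0.01, 0], 0, 0],
    [[0, -0.01, 0], 0, 0],
    [[0, -0.01, 0], 0, 0],
    [[0, -0.01, 0], 0, 0]
  ]
}}

```text
t: 11.75
tool_pos: [480.3, 96.7, 179.0]
tool_rot: [[-0.006, 0.997, -0.08], [0.011, -0.08, -0.997], [-1.0, -0.007, -0.01]]
ft_force: [4.5, -2.1, -1.7]
finger_gap: 0.002
```

```bash
python3 st.py;python3 st.py
```

```text
t 11.75 pos [480.31  96.69 179.  ] toolframe rel pin y,z [ 14.89 125.51] yaw th -1.6509 F tool [1.61 4.63 1.73] q7 -0.31
t 11.75 pos [480.31  96.69 179.  ] toolframe rel pin y,z [ 14.89 125.51] yaw th -1.6509 F tool [1.61 4.63 1.73] q7 -0.31
```

Call:
{"fn": "move_arm", "kwargs": {
  "deltas": [
    [[0.005, -0.018, 0], 0, 0],
    [[0.005, -0.018, 0], 0, 0],
    [[0.005, -0.018, 0], 0, 0],
    [[0.005, -0.018, 0], 0, 0],
    [[0.005, -0.018, 0], 0, 0]
  ]
}}

```text
t: 12.17
tool_pos: [479.8, 96.8, 179.1]
tool_rot: [[0.001, 0.997, -0.081], [0.011, -0.081, -0.997], [-1.0, 0.0, -0.011]]
ft_force: [6.2, -1.6, -2.1]
finger_gap: 0.0
```

```bash
python3 st.py
```

```text
t 12.1667 pos [479.78  96.77 179.15] toolframe rel pin y,z [ 14.45 125.47] yaw th -1.6515 F tool [2.08 6.31 1.16] q7 -0.31
```

Call:
{"fn": "move_arm", "kwargs": {
  "deltas": [
    [[0.005, -0.028, 0], 0, 0],
    [[0.005, -0.028, 0], 0, 0],
    [[0.005, -0.028, 0], 0, 0],
    [[0.005, -0.028, 0], 0, 0],
    [[0.005, -0.028, 0], 0, 0]
  ]
}}

```text
t: 12.58
tool_pos: [479.4, 96.9, 179.9]
tool_rot: [[0.012, 0.997, -0.082], [0.012, -0.082, -0.997], [-1.0, 0.011, -0.013]]
ft_force: [6.7, -1.4, -2.0]
finger_gap: 0.002
```

```bash
python3 st.py
```

```text
t 12.5833 pos [479.39  96.89 179.91] toolframe rel pin y,z [ 14.22 125.35] yaw th -1.6527 F tool [2.03 6.82 0.86] q7 -0.32
```

Call:
{"fn": "move_arm", "kwargs": {
  "deltas": [
    [[0.02, -0.04, 0], 0, 0],
    [[0.02, -0.04, 0], 0, 0],
    [[0.02, -0.04, 0], 0, 0],
    [[0.02, -0.04, 0], 0, 0],
    [[0.02, -0.04, 0], 0, 0]
  ]
}}

```text
t: 13.0
tool_pos: [479.3, 96.7, 178.8]
tool_rot: [[0.029, 0.996, -0.084], [0.013, -0.084, -0.996], [-0.999, 0.028, -0.015]]
ft_force: [7.0, -1.6, -1.8]
finger_gap: 0.001
```

```bash
python3 st.py
```

```text
t 13.0 pos [479.25  96.69 178.78] toolframe rel pin y,z [ 14.37 125.54] yaw th -1.6547 F tool [1.95 7.04 1.03] q7 -0.32
```

Call:
{"fn": "move_arm", "kwargs": {
  "deltas": [
    [[0.01, -0.07, 0], 0, 0],
    [[0.01, -0.07, 0], 0, 0],
    [[0.01, -0.07, 0], 0, 0],
    [[0.01, -0.07, 0], 0, 0],
    [[0, -0.06, 0], 0, 0]
  ]
}}

```text
t: 13.42
tool_pos: [478.3, 97.2, 181.6]
tool_rot: [[0.056, 0.995, -0.087], [0.016, -0.088, -0.996], [-0.998, 0.054, -0.02]]
ft_force: [9.2, -2.2, -3.8]
finger_gap: 0.001
```

```bash
python3 st.py
```

```text
t 13.4167 pos [478.3   97.22 181.63] toolframe rel pin y,z [ 13.81 125.04] yaw th -1.6576 F tool [4.28 9.17 1.44] q7 -0.34
```

Call:
{"fn": "move_arm", "kwargs": {
  "deltas": [
    [[0, 0.1, 0], 0, 0],
    [[0, 0.4, 0], 0, 0],
    [[-0.3, 0.4, 0], 0, 0],
    [[-0.7, 0, 0], 0, 0],
    [[-0.6, 0, 0], 0, 0]
  ]
}}

```text
t: 13.83
tool_pos: [502.4, 94.8, 242.5]
tool_rot: [[0.033, 0.996, -0.084], [0.015, -0.085, -0.996], [-0.999, 0.031, -0.018]]
ft_force: [0.5, -0.1, -0.4]
finger_gap: 0.0
```

```bash
python3 st.py; python3 - <<'E'
from cell import ctrl, optics
from h import *
s=optics.camera("scene"); cv2.imwrite("pics/s5.png",s["image"]); np.savez("s5.npz",**s)
t=load("top0.npz"); print("can top, mug top",onz(t,[(308,113)],150),onz(t,[(263,122)],90))
E
```

```text
t 13.8333 pos [502.37  94.84 242.5 ] toolframe rel pin y,z [ 37.63 125.42] yaw th -1.6552 F tool [0.4  0.47 0.02] q7 -0.31
can top, mug top [[687.30831763 -93.6942822  150.        ]] [[680.748852    31.62569268  90.        ]]
```

View pics/s5.png

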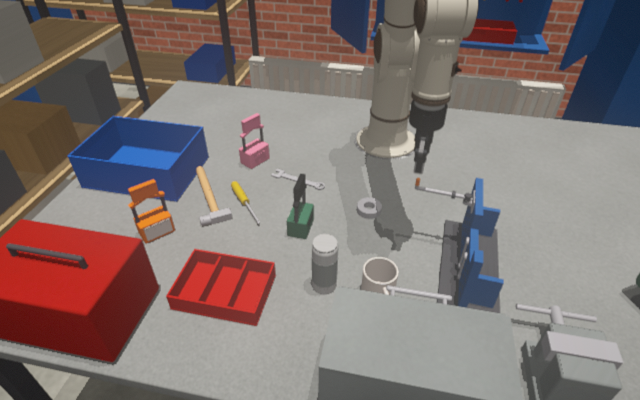

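Call:
{"fn": "move_arm", "kwargs": {
  "deltas": [
    [[0, 0.06, 0.72], 1, 85],
    [[0, 0.12, 0.72], 1, 85],
    [[0, 0.18, 0.7], 1, 85],
    [[0, 0.23, 0.69], 1, 85],
    [[0, 0.29, 0.67], 1, 85]
  ]
}}

```text
t: 14.3
tool_pos: [501.2, -40.0, 245.2]
tool_rot: [[0.033, 0.887, -0.46], [0.028, -0.461, -0.887], [-0.999, 0.016, -0.04]]
ft_force: [1.0, -0.1, 0.8]
finger_gap: 0.704
```

Call:
{"fn": "move_arm", "kwargs": {
  "deltas": [
    [[0, 0.34, 0.64], 1, 85],
    [[0, 0.39, 0.61], 1, 85],
    [[0, 0.44, 0.58], 1, 85],
    [[0, 0.48, 0.54], 1, 85],
    [[0, 0.3, 0.3], 1, 85]
  ]
}}

```text
t: 14.72
tool_pos: [494.6, -174.7, 238.4]
tool_rot: [[0.021, 0.624, -0.781], [0.037, -0.782, -0.623], [-0.999, -0.015, -0.039]]
ft_force: [0.6, -0.3, 0.2]
finger_gap: 0.992
```

```bash
python3 st.py
```

```text
t 14.7167 pos [ 494.55 -174.72  238.42] toolframe rel pin y,z [322.71 232.81] yaw th -2.4687 F tool [-0.22  0.61 -0.22] q7 -0.48
```

Call:
{"fn": "move_arm", "kwargs": {
  "deltas": [
    [[0, 0.25, 0.1], 1, 85],
    [[0, 0.2, 0.05], 1, 85],
    [[0, 0, 0], 1, 85],
    [[0, 0, 0], 1, 85],
    [[0, 0, 0], 1, 85]
  ]
}}

```text
t: 15.13
tool_pos: [494.0, -194.1, 234.2]
tool_rot: [[0.009, 0.242, -0.97], [0.045, -0.969, -0.242], [-0.999, -0.042, -0.019]]
ft_force: [0.6, 1.0, 1.1]
finger_gap: 0.998
```

Call:
{"fn": "move_arm", "kwargs": {
  "deltas": [
    [[0, 0, 0], 1, 85],
    [[0, 0, 0], 1, 85],
    [[0, 0, 0], 1, 85],
    [[0, 0, 0], 0.5, 85],
    [[0, 0, 0], 0, 85]
  ]
}}

```text
t: 15.55
tool_pos: [489.1, -186.4, 230.5]
tool_rot: [[-0.004, -0.051, -0.999], [0.058, -0.997, 0.051], [-0.998, -0.057, 0.007]]
ft_force: [-0.2, 0.2, -0.4]
finger_gap: 0.998
```

```bash
python3 - <<'E'
from cell import ctrl, optics
from h import *
s=optics.camera("scene"); t=optics.camera("top")
a=cv2.resize(t["image"][110:235,290:400],None,fx=3.5,fy=3.5,interpolation=cv2.INTER_CUBIC)
b=cv2.resize(s["image"][130:255,250:360],None,fx=3.5,fy=3.5,interpolation=cv2.INTER_CUBIC)
cv2.imwrite("pics/d6.png",np.hstack([a,b]));np.savez("t6.npz",**t);np.savez("s6.npz",**s)
st=ctrl.state(); print(st["t"],st["tool_pos"],np.round(st["tool_rot"],3),st["ft_force"],st["q"])
c=cv2.resize(t["image"][110:235,150:300],None,fx=4,fy=4,interpolation=cv2.INTER_CUBIC); cv2.imwrite("pics/d6h.png",c)
E
```

```text
15.65 [ 489.3678537  -186.61784476  230.60008331] [[-0.004 -0.048 -0.999]
 [ 0.057 -0.997  0.048]
 [-0.998 -0.057  0.007]] [-0.43666422 -0.09892524  0.89754648] [-0.01093768  0.27555951  0.42830761  1.87106602 -0.18936061  1.05290258
 -1.11745739]
```

View pics/d6.png

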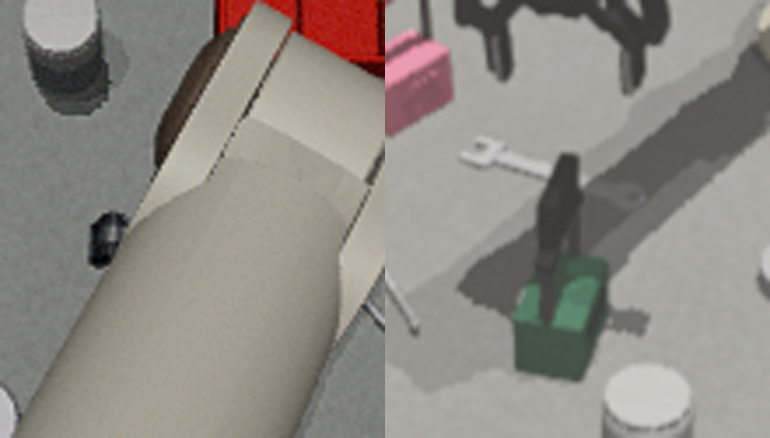

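View pics/d6h.png

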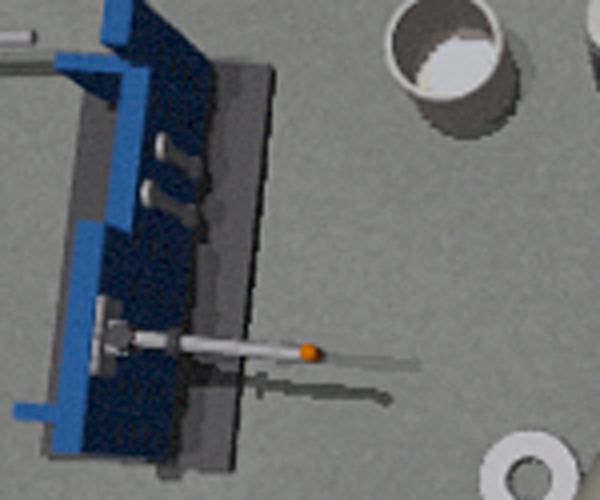

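```bash
python3 - <<'E'
from h import *
t=load("t6.npz");s=load("s6.npz");s5=load("s5.npz")
def orange(c,x0,y0,x1,y1):
    im=c["image"][y0:y1,x0:x1].astype(int); m=(im[...,2]>140)&(im[...,2]-im[...,0]>80)
    ys,xs=np.nonzero(m); return np.array([xs.mean()+x0,ys.mean()+y0]),len(xs)
a=orange(t,220,190,236,206);b=orange(s,405,170,430,200); print(a,b)
print("tip tri",tri(t,a[0],s,b[0]))
print("top@196",onz(t,[a[0]],194),"scene@182",onz(s,[b[0]],182))
Q=lambda x,y:(150-.4+x/4,110-.4+y/4)
print("collar, hinge, arm pts @z170",onz(t,[Q(175,342),Q(118,337),Q(150,340),Q(290,350)],170))
E
```

```text
(array([226.5, 197.5]), 12) (array([417.625 , 180.1875]), 16)
tip tri (array([464.72810239, 100.18995335, 188.91643144]), np.float64(1.6927122254108993))
top@196 [[464.19904502  99.7878205  194.        ]] scene@182 [[455.81814128 100.04636743 182.        ]]
collar, hinge, arm pts @z170 [[472.13494787 189.58104873 170.        ]
 [475.17734099 226.0703743  170.        ]
 [473.34642011 205.54307015 170.        ]
 [467.34096129 116.83872932 170.        ]]
```

Call:
{"fn": "move_arm", "kwargs": {
  "deltas": [
    [[0.2, 0.15, -0.15], -0.2, 85],
    [[0.3, 0.12, -0.14], -0.15, 85],
    [[0.4, 0, 0], 0, 85],
    [[0.4, 0, 0], 0, 85],
    [[0.3, 0, 0], 0, 85]
  ]
}}

```text
t: 16.07
tool_pos: [502.6, -192.6, 166.6]
tool_rot: [[0.001, -0.008, -1.0], [0.06, -0.998, 0.008], [-0.998, -0.06, -0.0]]
ft_force: [0.0, -0.1, -0.2]
finger_gap: 0.992
```

```bash
cat > g.py <<'E'
import sys,numpy as np
from cell import ctrl
st=ctrl.state(); p=np.array(st["tool_pos"]); R=np.array(st["tool_rot"])
print("t",st["t"],"pos",np.round(p,1),"grasp pt",np.round(p-19*R[:,0],1),"F world",np.round(st["ft_force"],1),"gap",round(st["finger_gap"],3)); print(np.round(R,3))
print("tool y ang",round(float(np.arctan2(R[1,1],R[0,1])),4))
if len(sys.argv)>3:
    T=np.array([float(v) for v in sys.argv[1:4]]); d=T-(p-19*R[:,0]); print("to target, tool axes units",np.round(d@R/40,3))
E
python3 g.py 500 -193.5 153
```

```text
t 16.0667 pos [ 502.6 -192.6  166.6] grasp pt [ 502.5 -193.8  185.6] F world [ 0.  -0.1 -0.2] gap 0.992
[[ 0.001 -0.008 -1.   ]
 [ 0.06  -0.998  0.008]
 [-0.998 -0.06  -0.   ]]
tool y ang -1.5792
to target, tool axes units [0.813 0.042 0.064]
```

Call:
{"fn": "move_arm", "kwargs": {
  "deltas": [
    [[0.3, 0.02, 0.04], 0, 85],
    [[0.25, 0.02, 0.02], 0, 85],
    [[0.15, 0, 0], 0, 85],
    [[0.1, 0, 0], 0, 85],
    [[0, 0, 0], 0, 85]
  ]
}}

```text
t: 16.48
tool_pos: [497.7, -189.6, 129.6]
tool_rot: [[-0.005, -0.003, -1.0], [0.064, -0.998, 0.002], [-0.998, -0.064, 0.006]]
ft_force: [-0.3, -0.3, -0.2]
finger_gap: 1.0
```

```bash
python3 g.py 500 -193.5 153; python3 - <<'E'
from cell import ctrl, optics
from h import *
s=optics.camera("scene")
crop(s,240,110,370,250,4,"pics/s7.png")
E
```

```text
t 16.4833 pos [ 497.7 -189.6  129.6] grasp pt [ 497.8 -190.8  148.5] F world [-0.3 -0.3 -0.2] gap 1.0
[[-0.005 -0.003 -1.   ]
 [ 0.064 -0.998  0.002]
 [-0.998 -0.064  0.006]]
tool y ang -1.5735
to target, tool axes units [-0.116  0.059 -0.055]
```

View pics/s7.png

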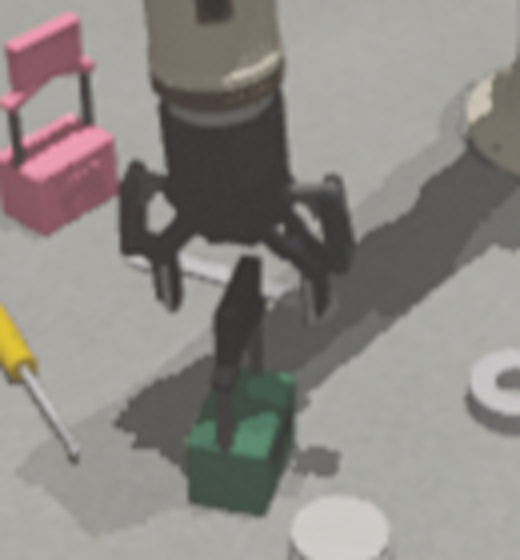

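Call:
{"fn": "move_arm", "kwargs": {
  "deltas": [
    [[-0.1, 0.06, -0.05], 0, 85],
    [[-0.04, 0, 0], 0, 85],
    [[0, 0, 0], 0, 50],
    [[0, 0, 0], 0, 30],
    [[0, 0, 0], 0, 24]
  ]
}}

```text
t: 16.95
tool_pos: [502.5, -193.8, 138.9]
tool_rot: [[0.0, -0.002, -1.0], [0.062, -0.998, 0.002], [-0.998, -0.062, -0.0]]
ft_force: [-0.5, -0.2, -1.3]
finger_gap: 0.596
```

```bash
python3 g.py 500 -193.5 153
```

```text
t 16.95 pos [ 502.5 -193.8  138.9] grasp pt [ 502.5 -195.   157.9] F world [-0.5 -0.2 -1.3] gap 0.596
[[ 0.    -0.002 -1.   ]
 [ 0.062 -0.998  0.002]
 [-0.998 -0.062 -0.   ]]
tool y ang -1.5729
to target, tool axes units [ 0.124 -0.03   0.061]
```

Call:
{"fn": "move_arm", "kwargs": {
  "deltas": [
    [[0.06, -0.03, 0.04], 0, 24],
    [[0.02, 0, 0], 0, 24],
    [[0, 0, 0], 0, 24],
    [[0, 0, 0], 0, 24],
    [[0, 0, 0], 0, 24]
  ]
}}

```text
t: 17.37
tool_pos: [500.8, -192.1, 135.9]
tool_rot: [[0.001, -0.002, -1.0], [0.062, -0.998, 0.002], [-0.998, -0.062, -0.001]]
ft_force: [-0.2, -0.4, -0.0]
finger_gap: 0.282
```

```bash
python3 g.py 500 -193.5 153; python3 - <<'E'
from cell import ctrl, optics
from h import *
s=optics.camera("scene")
crop(s,260,130,350,250,5,"pics/s8.png")
E
```

```text
t 17.3667 pos [ 500.8 -192.1  135.9] grasp pt [ 500.8 -193.3  154.9] F world [-0.2 -0.4 -0. ] gap 0.282
[[ 0.001 -0.002 -1.   ]
 [ 0.062 -0.998  0.002]
 [-0.998 -0.062 -0.001]]
tool y ang -1.5727
to target, tool axes units [0.047 0.009 0.021]
```

View pics/s8.png

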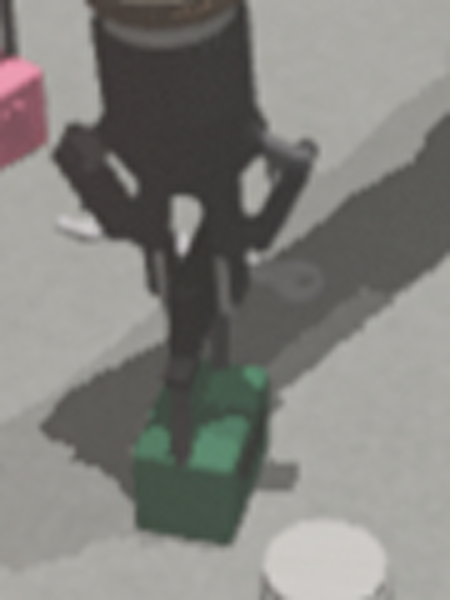

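Fingers straddle the bar, symmetric. Close.

Call:
{"fn": "move_arm", "kwargs": {
  "deltas": [
    [[0, 0, 0], 0, 14],
    [[0, 0, 0], 0, 12],
    [[0, 0, 0], 0, 10],
    [[0, 0, 0], 0, 5],
    [[0, 0, 0], 0, 0]
  ]
}}

```text
t: 17.83
tool_pos: [501.2, -196.1, 137.1]
tool_rot: [[0.003, -0.004, -1.0], [0.057, -0.998, 0.004], [-0.998, -0.057, -0.003]]
ft_force: [0.7, -0.6, 0.8]
finger_gap: 0.153
```

Call:
{"fn": "move_arm", "kwargs": {
  "deltas": [
    [[0, 0, 0], 0, 0],
    [[0, 0, 0], 0, 0],
    [[0, 0, 0], 0, 0],
    [[0, 0, 0], 0, 0],
    [[0, 0, 0], 0, 0]
  ]
}}

```text
t: 18.25
tool_pos: [501.3, -195.9, 137.0]
tool_rot: [[0.003, -0.004, -1.0], [0.057, -0.998, 0.004], [-0.998, -0.057, -0.003]]
ft_force: [-0.7, -0.7, 1.9]
finger_gap: 0.156
```

```bash
python3 g.py 500 -193.5 153
```

```text
t 18.25 pos [ 501.3 -195.9  137. ] grasp pt [ 501.2 -197.   156. ] F world [-0.7 -0.7  1.9] gap 0.156
[[ 0.003 -0.004 -1.   ]
 [ 0.057 -0.998  0.004]
 [-0.998 -0.057 -0.003]]
tool y ang -1.5744
to target, tool axes units [ 0.08  -0.083  0.031]
```

Call:
{"fn": "move_arm", "kwargs": {
  "deltas": [
    [[-0.15, 0, 0], 0, 0],
    [[-0.3, 0, 0], 0, 0],
    [[-0.5, 0, 0], 0, 0],
    [[-0.6, 0, 0], 0, 0],
    [[-0.4, 0, 0], 0, 0]
  ]
}}

```text
t: 18.67
tool_pos: [494.7, -195.0, 211.8]
tool_rot: [[-0.015, -0.003, -1.0], [0.066, -0.998, 0.002], [-0.998, -0.066, 0.015]]
ft_force: [-0.3, -0.9, -3.9]
finger_gap: 0.151
```

Call:
{"fn": "move_arm", "kwargs": {
  "deltas": [
    [[-0.3, 0, 0], 0, 0],
    [[-0.1, 0, 0], 0, 0],
    [[0, 0, 0], 0, 0],
    [[0, 0, 0], 0, 0],
    [[0, 0, 0], 0, 0]
  ]
}}

```text
t: 19.08
tool_pos: [495.1, -194.4, 232.3]
tool_rot: [[-0.013, -0.001, -1.0], [0.067, -0.998, 0.0], [-0.998, -0.067, 0.013]]
ft_force: [-0.8, 0.9, -4.6]
finger_gap: 0.152
```

```bash
python3 g.py 500 -193.5 153; python3 - <<'E'
from cell import ctrl, optics
from h import *
s=optics.camera("scene"); np.savez("s9.npz",**s);t=optics.camera("top"); np.savez("t9.npz",**t)
crop(s,250,100,350,220,5,"pics/s9.png")
crop(t,280,130,440,250,5,"pics/t9.png")
E
```

```text
t 19.0833 pos [ 495.1 -194.4  232.3] grasp pt [ 495.3 -195.7  251.3] F world [-0.8  0.9 -4.6] gap 0.152
[[-0.013 -0.001 -1.   ]
 [ 0.067 -0.998  0.   ]
 [-0.998 -0.067  0.013]]
tool y ang -1.5719
to target, tool axes units [ 2.453  0.11  -0.148]
```

View pics/s9.png

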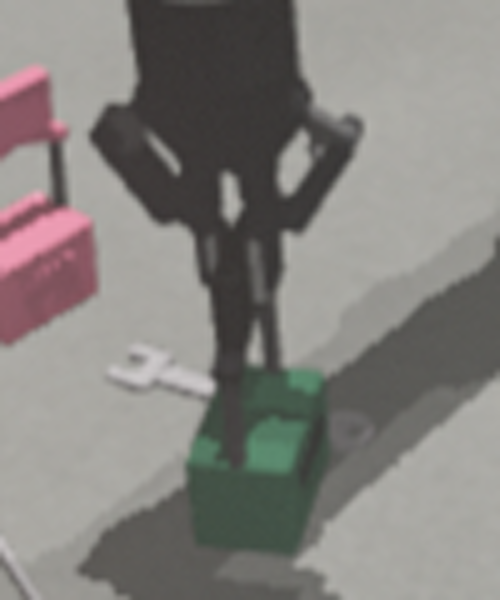

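View pics/t9.png

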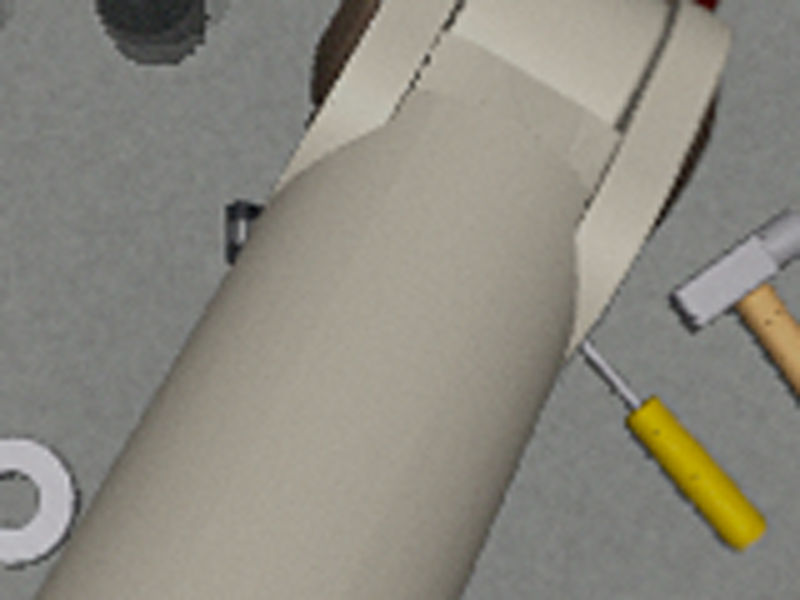

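```bash
python3 g.py 461.5 54 241|tail -1
```

```text
to target, tool axes units [ 0.679 -6.21   0.838]
```

Call:
{"fn": "move_arm", "kwargs": {
  "deltas": [
    [[0.03, -0.3, 0.05], 0.1, 0],
    [[0.06, -0.5, 0.08], 0.1, 0],
    [[0.07, -0.65, 0.09], 0.1, 0],
    [[0.07, -0.7, 0.09], 0.1, 0],
    [[0.07, -0.7, 0.1], 0.1, 0]
  ]
}}

```text
t: 19.6
tool_pos: [478.2, -85.0, 223.7]
tool_rot: [[-0.018, -0.058, -0.998], [0.062, -0.996, 0.057], [-0.998, -0.061, 0.022]]
ft_force: [0.6, 0.4, -4.1]
finger_gap: 0.152
```

```bash
python3 g.py 461.5 54 241
```

```text
t 19.6 pos [478.2 -85.  223.7] grasp pt [478.5 -86.2 242.6] F world [ 0.6  0.4 -4.1] gap 0.152
[[-0.018 -0.058 -0.998]
 [ 0.062 -0.996  0.057]
 [-0.998 -0.061  0.022]]
tool y ang -1.6287
to target, tool axes units [ 0.264 -3.465  0.622]
```

Call:
{"fn": "move_arm", "kwargs": {
  "deltas": [
    [[0.05, -0.7, 0.13], 0.1, 0],
    [[0.05, -0.7, 0.13], 0.1, 0],
    [[0.05, -0.6, 0.12], 0.05, 0],
    [[0.04, -0.5, 0.1], 0, 0],
    [[0.03, -0.3, 0.06], 0, 0]
  ]
}}

```text
t: 20.02
tool_pos: [459.1, 37.7, 218.2]
tool_rot: [[-0.027, -0.077, -0.997], [0.063, -0.995, 0.075], [-0.998, -0.06, 0.032]]
ft_force: [0.3, 0.1, -4.7]
finger_gap: 0.154
```

```bash
python3 g.py 461.5 54 241;  python3 - <<'E'
from cell import ctrl, optics
from h import *
s=optics.camera("scene"); np.savez("s10.npz",**s);t=optics.camera("top"); np.savez("t10.npz",**t)
crop(s,340,100,500,220,5,"pics/s10.png")
crop(t,150,130,310,250,5,"pics/t10.png")
E
python3 g.py 461.5 54 241
```

```text
t 20.0167 pos [459.1  37.7 218.2] grasp pt [459.6  36.5 237.1] F world [ 0.3  0.1 -4.7] gap 0.154
[[-0.027 -0.077 -0.997]
 [ 0.063 -0.995  0.075]
 [-0.998 -0.06   0.032]]
tool y ang -1.6477
to target, tool axes units [-0.071 -0.446 -0.011]
t 20.1167 pos [458.9  38.1 218. ] grasp pt [459.5  36.9 236.9] F world [ 0.6  0.  -5.5] gap 0.154
[[-0.028 -0.074 -0.997]
 [ 0.063 -0.995  0.073]
 [-0.998 -0.061  0.032]]
tool y ang -1.6454
to target, tool axes units [-0.077 -0.436 -0.016]
```

View pics/s10.png

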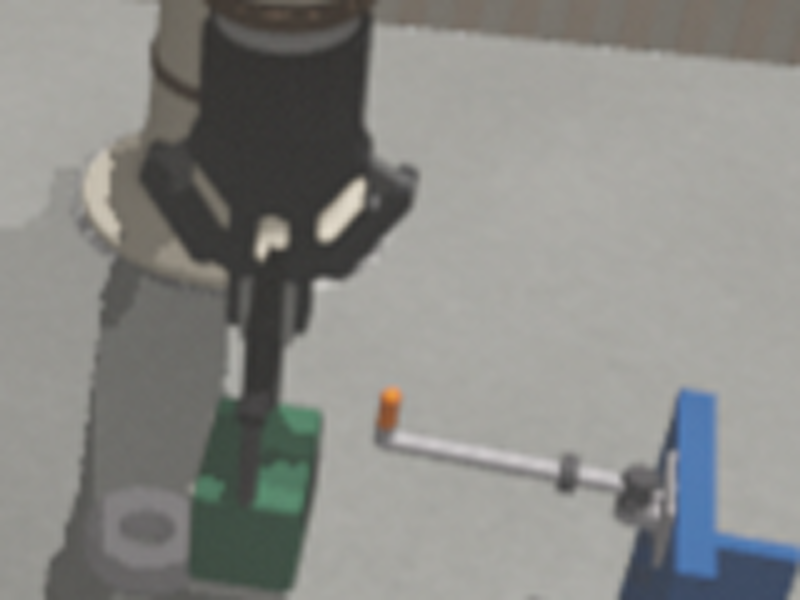

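View pics/t10.png

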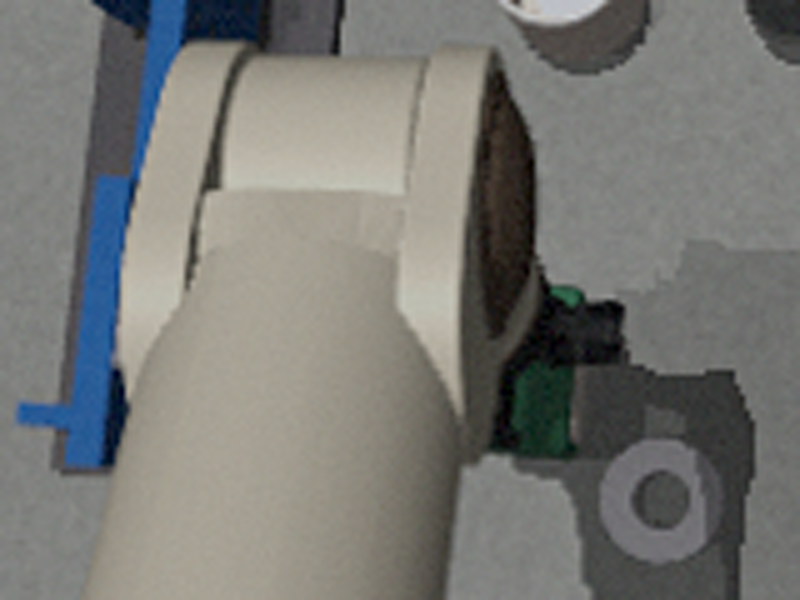

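```bash
cat > lampfit.py <<'E'
from h import *
import sys
def fit(c):
    im=c["image"].astype(int); 
    m=(im[...,1]>im[...,2]+18)&(im[...,1]>im[...,0]+5); m[:, :330]=0; m[:,480:]=0; m[:100]=0;m[300:]=0
    ys,xs=np.nonzero(m&(c["depth"]>0)); W=bydepth(c,np.c_[xs,ys])
    g=im[ys,xs,1]
    return W,xs,ys,g
if __name__=="__main__":
    c=load(sys.argv[1]); W,xs,ys,g=fit(c)
    print(len(W), np.percentile(W,[2,50,98],axis=0).round(1))
    zt=np.percentile(W[:,2],97); top=W[W[:,2]>zt-12]; 
    # robust plane for the top
    for _ in range(4):
        A=np.c_[top[:,:2],np.ones(len(top))]; k=np.linalg.lstsq(A,top[:,2],rcond=None)[0]; r=top[:,2]-A@k; top=top[abs(r)<2.5]
    print("top plane slopes dz/dx,dz/dy",k[:2].round(3),len(top),"mean",top.mean(0).round(1)); print(cv2.minAreaRect(top[:,:2].astype(np.float32)))
E
python3 lampfit.py s10.npz; python3 - <<'E'
from h import *
c=load("s10.npz")
# orange tip pixels depth
print("tip now", bydepth(c,[(418,181),(418,179)]))
E
```

```text
243 [[420.7  12.4 136.3]
 [473.1  51.7 143. ]
 [499.7  65.8 146.7]]
top plane slopes dz/dx,dz/dy [-0.038  0.056] 203 mean [462.8  48.9 142.9]
((458.9649353027344, 38.789207458496094), (54.82654571533203, 81.36764526367188), 87.74110412597656)
tip now [[467.80909754 100.40651053 188.62164641]
 [469.11638226  99.40486601 195.68991293]]
```

Call:
{"fn": "move_arm", "kwargs": {
  "deltas": [
    [[0.01, -0.2, 0], 0, 0],
    [[0.02, -0.25, 0], 0, 0],
    [[0.02, -0.25, 0], 0, 0],
    [[0.02, -0.25, 0], 0, 0],
    [[0.01, -0.15, 0], 0, 0]
  ]
}}

```text
t: 20.53
tool_pos: [462.1, 82.3, 215.9]
tool_rot: [[-0.03, -0.08, -0.996], [0.061, -0.995, 0.078], [-0.998, -0.058, 0.034]]
ft_force: [0.2, 1.0, -4.0]
finger_gap: 0.156
```

```bash
cat > sad.py <<'E'
import numpy as np,sys
from cell import ctrl
st=ctrl.state(); p=np.array(st["tool_pos"]); R=np.array(st["tool_rot"]); x=R[:,0]
g=p-19*x; s=g+30*x; pin=np.array([475.3,223.5,165.]); a=np.array([-.0872,-.9962,0]); b=np.array([-.9962,.0872,0])
print("t",round(st["t"],2),"saddle",s.round(1),"s",round((s-pin)@a,1),"lat(world -x)",round((s-pin)@b,1),"z over ctr",round(s[2]-165,1),"tip z",p[2].round(1),"F",np.round(st["ft_force"],1),"x axis",x.round(3),"yang",round(float(np.arctan2(R[1,1],R[0,1])),3),"gap",round(st["finger_gap"],3))
if len(sys.argv)>2:
    S,Z=float(sys.argv[1]),float(sys.argv[2]); T=pin+S*a+[0,0,Z]; print("units",np.round((T-s)@R/40,3))
E
python3 sad.py 95 43;  python3 - <<'E'
from cell import ctrl, optics
from h import *
s=optics.camera("scene"); np.savez("s11.npz",**s)
crop(s,360,110,480,220,5,"pics/s11.png")
E
python3 lampfit.py s11.npz
```

```text
t 20.53 saddle [461.8  82.9 204.9] s 141.2 lat(world -x) 1.2 z over ctr 39.9 tip z 215.9 F [ 0.2  1.  -4. ] x axis [-0.03   0.061 -0.998] yang -1.651 gap 0.156
units [-0.01  -1.157 -0.037]
206 [[426.2  56.7 133.1]
 [484.9  94.  140.1]
 [504.1 109.1 145.4]]
top plane slopes dz/dx,dz/dy [-0.042  0.065] 163 mean [473.1  91.4 140.2]
((463.7333679199219, 82.95075988769531), (52.575435638427734, 83.48049926757812), 88.65506744384766)
```

View pics/s11.png

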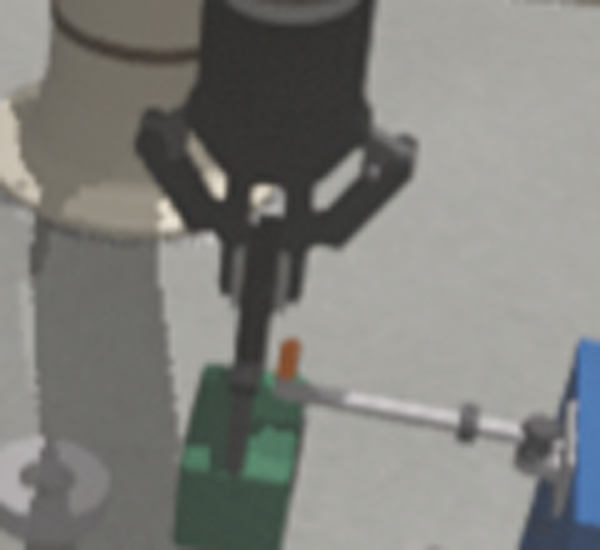

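Call:
{"fn": "move_arm", "kwargs": {
  "deltas": [
    [[-0.08, 0, 0], 0, 0],
    [[0.01, -0.15, 0], 0, 0],
    [[0.02, -0.25, 0], 0, 0],
    [[0.02, -0.25, -0.01], 0, 0],
    [[0.01, -0.2, -0.01], 0, 0]
  ]
}}

```text
t: 21.0
tool_pos: [466.3, 117.7, 219.0]
tool_rot: [[-0.029, -0.082, -0.996], [0.06, -0.995, 0.081], [-0.998, -0.058, 0.034]]
ft_force: [0.2, -0.1, -4.9]
finger_gap: 0.15
```

```bash
python3 sad.py 92 12; python3 - <<'E'
from cell import ctrl, optics
from h import *
s=optics.camera("scene"); np.savez("s12.npz",**s)
crop(s,360,110,480,220,5,"pics/s12.png")
E
python3 lampfit.py s12.npz
```

```text
t 21.0 saddle [466.  118.4 208.1] s 105.5 lat(world -x) 0.1 z over ctr 43.1 tip z 219.0 F [ 0.2 -0.1 -4.9] x axis [-0.029  0.06  -0.998] yang -1.654 gap 0.15
units [ 0.794 -0.292 -0.032]
184 [[427.8  91.8 135.6]
 [492.3 131.  143.1]
 [507.3 144.6 169.6]]
top plane slopes dz/dx,dz/dy [-0.036 -0.563] 9 mean [463.8 138.  148.2]
((467.3484191894531, 133.5809326171875), (19.713645935058594, 80.1687240600586), 84.77168273925781)
```

View pics/s12.png

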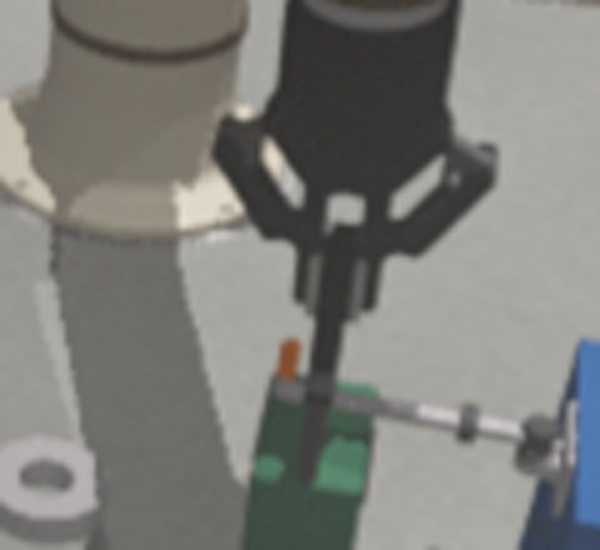

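Call:
{"fn": "move_arm", "kwargs": {
  "deltas": [
    [[0.01, -0.2, -0.01], 0, 0],
    [[0.01, -0.2, -0.01], 0, 0],
    [[0.1, -0.1, 0], 0, 0],
    [[0.2, 0, 0], 0, 0],
    [[0.15, 0, 0], 0, 0]
  ]
}}

```text
t: 21.47
tool_pos: [469.5, 145.2, 201.3]
tool_rot: [[-0.027, -0.077, -0.997], [0.063, -0.995, 0.076], [-0.998, -0.06, 0.031]]
ft_force: [0.1, -0.7, -4.9]
finger_gap: 0.152
```

```bash
python3 sad.py 82 12
```

```text
t 21.47 saddle [469.2 145.8 190.4] s 77.9 lat(world -x) -0.7 z over ctr 25.4 tip z 201.3 F [ 0.1 -0.7 -4.9] x axis [-0.027  0.063 -0.998] yang -1.648 gap 0.152
units [0.328 0.123 0.009]
```

Call:
{"fn": "move_arm", "kwargs": {
  "deltas": [
    [[0.1, 0, 0], 0, 0],
    [[0.1, 0, 0], 0, 0],
    [[0.06, 0, 0], 0, 0],
    [[0.03, 0, 0], 0, 0],
    [[0, 0, 0], 0, 0]
  ]
}}

```text
t: 21.88
tool_pos: [467.1, 143.8, 185.3]
tool_rot: [[-0.032, -0.079, -0.996], [0.06, -0.995, 0.077], [-0.998, -0.057, 0.037]]
ft_force: [0.4, -0.2, -4.7]
finger_gap: 0.154
```

```bash
python3 sad.py 60 6; python3 - <<'E'
from cell import ctrl, optics
from h import *
s=optics.camera("scene"); np.savez("s13.npz",**s)
crop(s,380,110,500,230,5,"pics/s13.png")
E
python3 lampfit.py s13.npz
```

```text
t 21.88 saddle [466.7 144.5 174.3] s 79.5 lat(world -x) 1.7 z over ctr 9.3 tip z 185.3 F [ 0.4 -0.2 -4.7] x axis [-0.032  0.06  -0.998] yang -1.65 gap 0.154
units [ 0.109 -0.48  -0.05 ]
226 [[429.9 118.5  98.8]
 [484.  159.9 109.7]
 [508.2 172.5 113.7]]
top plane slopes dz/dx,dz/dy [-0.047  0.058] 182 mean [473.2 156.1 109.6]
((467.2696228027344, 146.41595458984375), (53.67985153198242, 81.42974090576172), 83.2809066772461)
```

View pics/s13.png

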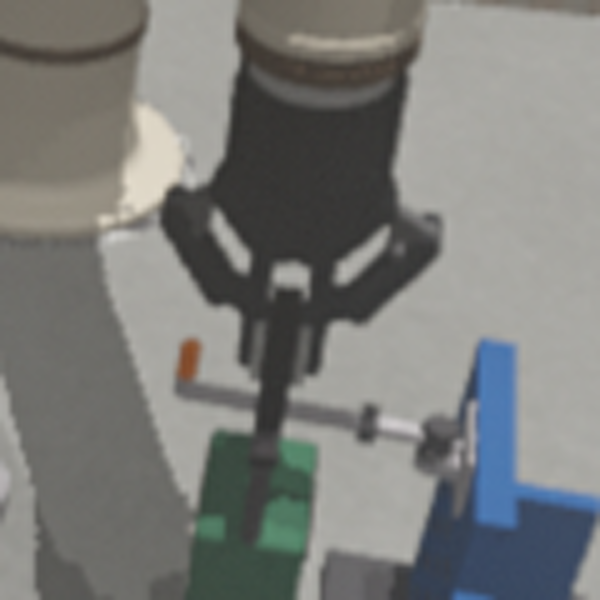

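Call:
{"fn": "move_arm", "kwargs": {
  "deltas": [
    [[0, -0.1, -0.02], 0, 0],
    [[0.01, -0.12, -0.02], 0, 0],
    [[0.01, -0.12, -0.01], 0, 0],
    [[0.01, -0.12, 0], 0, 0],
    [[0.01, -0.06, 0], 0, 0]
  ]
}}

```text
t: 22.35
tool_pos: [472.3, 166.0, 186.2]
tool_rot: [[-0.029, -0.081, -0.996], [0.061, -0.995, 0.079], [-0.998, -0.058, 0.034]]
ft_force: [0.4, 0.8, -4.7]
finger_gap: 0.154
```

```bash
python3 sad.py 48 6
```

```text
t 22.35 saddle [472.  166.7 175.2] s 56.9 lat(world -x) -1.6 z over ctr 10.2 tip z 186.2 F [ 0.4  0.8 -4.7] x axis [-0.029  0.061 -0.998] yang -1.652 gap 0.154
units [ 0.119 -0.215  0.036]
```

Call:
{"fn": "move_arm", "kwargs": {
  "deltas": [
    [[0.025, 0, 0.02], 0, 0],
    [[0.025, 0, 0.01], 0, 0],
    [[0.025, 0, 0], 0, 0],
    [[0.02, 0, 0], 0, 0],
    [[0.02, 0, 0], 0, 0]
  ]
}}

```text
t: 22.77
tool_pos: [470.8, 168.0, 181.4]
tool_rot: [[-0.029, -0.079, -0.996], [0.061, -0.995, 0.077], [-0.998, -0.059, 0.034]]
ft_force: [0.4, -0.1, -5.5]
finger_gap: 0.152
```

```bash
python3 sad.py 48 6
```

```text
t 22.77 saddle [470.5 168.7 170.4] s 55.0 lat(world -x) 0.0 z over ctr 5.4 tip z 181.4 F [ 0.4 -0.1 -5.5] x axis [-0.029  0.061 -0.998] yang -1.65 gap 0.152
units [-0.004 -0.175 -0.002]
```

Call:
{"fn": "move_arm", "kwargs": {
  "deltas": [
    [[0.012, 0, 0], 0, 0],
    [[0.012, 0, 0], 0, 0],
    [[0.012, 0, 0], 0, 0],
    [[0.01, 0, 0], 0, 0],
    [[0, 0, 0], 0, 0]
  ]
}}

```text
t: 23.18
tool_pos: [471.2, 167.9, 180.3]
tool_rot: [[-0.028, -0.08, -0.996], [0.062, -0.995, 0.078], [-0.998, -0.06, 0.033]]
ft_force: [-1.1, 0.1, -1.6]
finger_gap: 0.153
```

```bash
python3 sad.py 48 6
```

```text
t 23.18 saddle [470.9 168.6 169.3] s 55.1 lat(world -x) -0.4 z over ctr 4.3 tip z 180.3 F [-1.1  0.1 -1.6] x axis [-0.028  0.062 -0.998] yang -1.651 gap 0.153
units [-0.031 -0.18   0.011]
```

Call:
{"fn": "move_arm", "kwargs": {
  "deltas": [
    [[0, -0.03, 0], 0, 0],
    [[0, -0.03, 0], 0, 0],
    [[0.002, -0.03, 0], 0, 0],
    [[0.002, -0.025, 0], 0, 0],
    [[0.002, -0.02, 0], 0, 0]
  ]
}}

```text
t: 23.6
tool_pos: [471.9, 171.8, 180.4]
tool_rot: [[-0.028, -0.081, -0.996], [0.06, -0.995, 0.079], [-0.998, -0.058, 0.033]]
ft_force: [-0.9, -2.8, -2.4]
finger_gap: 0.156
```

```bash
python3 sad.py 45 5
```

```text
t 23.6 saddle [471.6 172.5 169.4] s 51.1 lat(world -x) -0.7 z over ctr 4.4 tip z 180.4 F [-0.9 -2.8 -2.4] x axis [-0.028  0.06  -0.998] yang -1.652 gap 0.156
units [-0.005 -0.154  0.017]
```

Call:
{"fn": "move_arm", "kwargs": {
  "deltas": [
    [[0, -0.02, 0], 0, 0],
    [[0, -0.02, 0], 0, 0],
    [[0, -0.02, 0], 0, 0],
    [[0, -0.02, 0], 0, 0],
    [[0, -0.02, 0], 0, 0]
  ]
}}

```text
t: 24.02
tool_pos: [472.2, 175.8, 180.6]
tool_rot: [[-0.028, -0.081, -0.996], [0.059, -0.995, 0.08], [-0.998, -0.057, 0.033]]
ft_force: [-0.9, -1.1, -2.5]
finger_gap: 0.155
```

```bash
python3 sad.py 45 5
```

```text
t 24.02 saddle [471.9 176.4 169.6] s 47.2 lat(world -x) -0.7 z over ctr 4.6 tip z 180.6 F [-0.9 -1.1 -2.5] x axis [-0.028  0.059 -0.998] yang -1.652 gap 0.155
units [-0.007 -0.055  0.018]
```

Still sliding (friction ~1 N). Continue gently.

Call:
{"fn": "move_arm", "kwargs": {
  "deltas": [
    [[0, -0.015, 0], 0, 0],
    [[0, -0.015, 0], 0, 0],
    [[0, -0.015, 0], 0, 0],
    [[0, -0.015, 0], 0, 0],
    [[0, -0.015, 0], 0, 0]
  ]
}}

```text
t: 24.43
tool_pos: [472.5, 179.4, 180.7]
tool_rot: [[-0.028, -0.081, -0.996], [0.06, -0.995, 0.079], [-0.998, -0.057, 0.033]]
ft_force: [-0.3, -1.6, -2.0]
finger_gap: 0.153
```

```bash
python3 sad.py 45 5;python3 - <<'E'
from cell import ctrl, optics
from h import *
s=optics.camera("scene"); np.savez("s14.npz",**s)
crop(s,400,120,500,220,6,"pics/s14.png")
E
```

```text
t 24.43 saddle [472.2 180.  169.7] s 43.6 lat(world -x) -0.7 z over ctr 4.7 tip z 180.7 F [-0.3 -1.6 -2. ] x axis [-0.028  0.06  -0.998] yang -1.652 gap 0.153
units [-0.009  0.035  0.018]
```

View pics/s14.png

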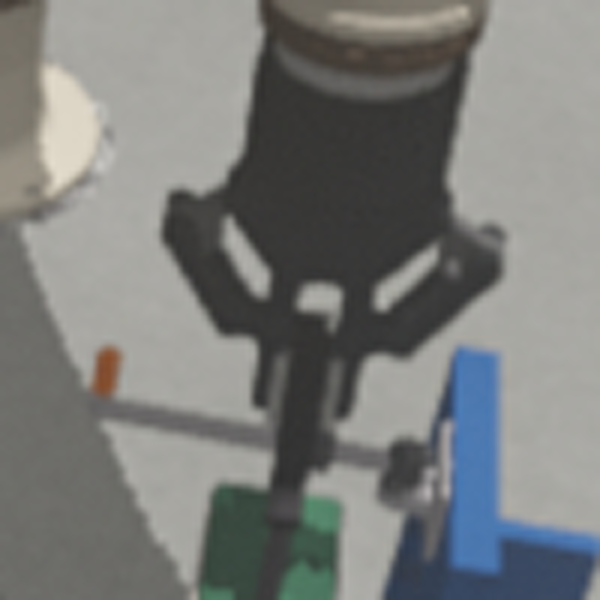

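Call:
{"fn": "move_arm", "kwargs": {
  "deltas": [
    [[0, -0.012, 0], 0, 0],
    [[0, -0.012, 0], 0, 0],
    [[0, -0.012, 0], 0, 0],
    [[0, -0.012, 0], 0, 0],
    [[0, -0.012, 0], 0, 0]
  ]
}}

```text
t: 24.9
tool_pos: [472.6, 180.5, 180.6]
tool_rot: [[-0.029, -0.082, -0.996], [0.058, -0.995, 0.08], [-0.998, -0.055, 0.034]]
ft_force: [-0.7, -3.6, -1.6]
finger_gap: 0.152
```

```bash
python3 sad.py 45 5
```

```text
t 24.9 saddle [472.3 181.1 169.6] s 42.5 lat(world -x) -0.7 z over ctr 4.6 tip z 180.6 F [-0.7 -3.6 -1.6] x axis [-0.029  0.058 -0.998] yang -1.653 gap 0.152
units [-0.012  0.061  0.018]
```

Call:
{"fn": "move_arm", "kwargs": {
  "deltas": [
    [[0, -0.015, 0], 0, 0],
    [[0, -0.015, 0], 0, 0],
    [[0, -0.015, 0], 0, 0],
    [[0, -0.015, 0], 0, 0],
    [[0, -0.015, 0], 0, 0]
  ]
}}

```text
t: 25.32
tool_pos: [472.6, 180.6, 180.5]
tool_rot: [[-0.03, -0.084, -0.996], [0.054, -0.995, 0.083], [-0.998, -0.052, 0.035]]
ft_force: [-0.7, -5.9, -0.9]
finger_gap: 0.152
```

```bash
python3 sad.py 45 5
```

```text
t 25.32 saddle [472.3 181.2 169.6] s 42.4 lat(world -x) -0.7 z over ctr 4.6 tip z 180.5 F [-0.7 -5.9 -0.9] x axis [-0.03   0.054 -0.998] yang -1.655 gap 0.152
units [-0.013  0.064  0.018]
```

Call:
{"fn": "move_arm", "kwargs": {
  "deltas": [
    [[0, 0, 0], 0, 0],
    [[0, 0, 0], 0, 14],
    [[0, 0, 0], 0, 18],
    [[0, 0, 0], 0, 22],
    [[0, 0, 0], 0, 26]
  ]
}}

```text
t: 25.73
tool_pos: [474.2, 184.4, 181.9]
tool_rot: [[-0.026, -0.083, -0.996], [0.06, -0.995, 0.081], [-0.998, -0.057, 0.031]]
ft_force: [0.0, -0.3, -0.1]
finger_gap: 0.305
```

Call:
{"fn": "move_arm", "kwargs": {
  "deltas": [
    [[0, 0, 0], 0, 28],
    [[0, 0, 0], 0, 28],
    [[0, 0, 0], 0, 28],
    [[0, 0, 0], 0, 28],
    [[0, 0, 0], 0, 28]
  ]
}}

```text
t: 26.15
tool_pos: [475.2, 187.2, 183.3]
tool_rot: [[-0.023, -0.08, -0.996], [0.063, -0.995, 0.079], [-0.998, -0.061, 0.028]]
ft_force: [-0.6, -0.7, -0.0]
finger_gap: 0.327
```

```bash
python3 sad.py 45 5;python3 - <<'E'
from cell import ctrl, optics
from h import *
s=optics.camera("scene"); np.savez("s15.npz",**s)
crop(s,400,120,500,220,6,"pics/s15.png")
E
```

```text
t 26.15 saddle [475.  187.9 172.3] s 35.5 lat(world -x) -2.8 z over ctr 7.3 tip z 183.3 F [-0.6 -0.7 -0. ] x axis [-0.023  0.063 -0.998] yang -1.651 gap 0.327
units [0.045 0.24  0.07 ]
```

View pics/s15.png

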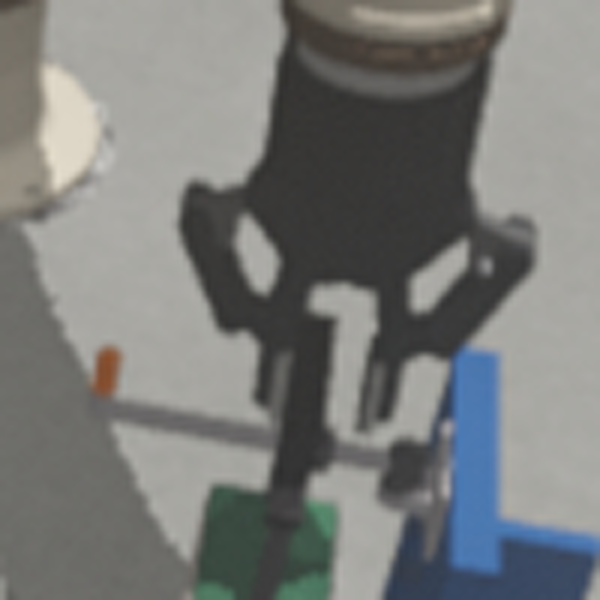

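Call:
{"fn": "move_arm", "kwargs": {
  "deltas": [
    [[0, 0.08, 0], 0, 28],
    [[0, 0.06, 0], 0, 28],
    [[0, 0, 0], 0, 30],
    [[0, 0, 0], 0, 30],
    [[0, 0, 0], 0, 30]
  ]
}}

```text
t: 26.62
tool_pos: [474.8, 180.9, 182.9]
tool_rot: [[-0.023, -0.081, -0.996], [0.063, -0.995, 0.08], [-0.998, -0.061, 0.028]]
ft_force: [-0.6, -0.4, 1.5]
finger_gap: 0.352
```

```bash
python3 sad.py 45 5;python3 - <<'E'
from cell import ctrl, optics
from h import *
s=optics.camera("scene"); np.savez("s16.npz",**s)
crop(s,400,120,500,220,6,"pics/s16.png")
E
```

```text
t 26.62 saddle [474.6 181.6 171.9] s 41.8 lat(world -x) -3.0 z over ctr 6.9 tip z 182.9 F [-0.6 -0.4  1.5] x axis [-0.023  0.063 -0.998] yang -1.652 gap 0.352
units [0.044 0.081 0.073]
```

View pics/s16.png

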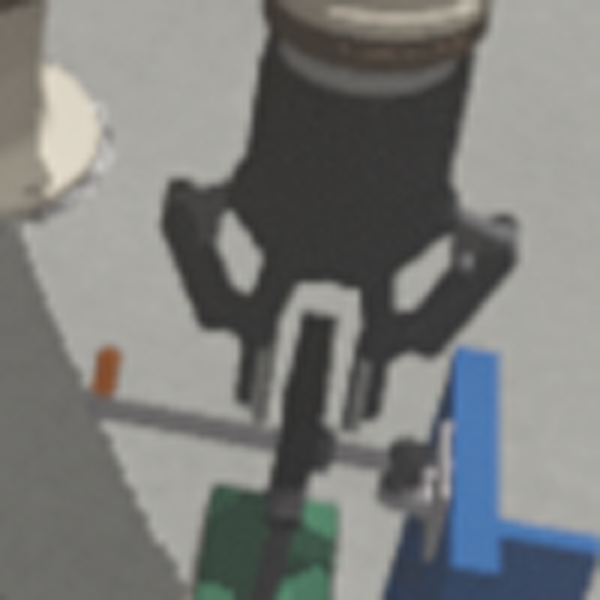

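Bar is free between the fingers, against the collar. Lift straight up.

Call:
{"fn": "move_arm", "kwargs": {
  "deltas": [
    [[-0.15, -0.01, 0], 0, 30],
    [[-0.3, -0.02, 0.01], 0, 30],
    [[-0.4, -0.025, 0.01], 0, 30],
    [[-0.5, -0.03, 0.01], 0, 30],
    [[-0.6, -0.03, 0.01], 0, 30]
  ]
}}

```text
t: 27.08
tool_pos: [471.7, 179.6, 259.6]
tool_rot: [[-0.034, -0.081, -0.996], [0.058, -0.995, 0.079], [-0.998, -0.055, 0.038]]
ft_force: [0.5, -0.0, 0.7]
finger_gap: 0.35
```

Call:
{"fn": "move_arm", "kwargs": {
  "deltas": [
    [[-0.6, -0.02, 0], 0, 30],
    [[-0.5, 0, 0], 0, 30],
    [[-0.2, 0, 0], 0, 30],
    [[0, 0, 0], 0, 30],
    [[0, 0, 0], 0, 30]
  ]
}}

```text
t: 27.5
tool_pos: [475.8, 178.3, 320.8]
tool_rot: [[-0.024, -0.081, -0.996], [0.063, -0.995, 0.079], [-0.998, -0.06, 0.029]]
ft_force: [-0.1, -0.4, -0.1]
finger_gap: 0.351
```

```bash
python3 sad.py;python3 - <<'E'
from cell import ctrl, optics
from h import *
s=optics.camera("scene"); np.savez("s17.npz",**s)
t=optics.camera("top"); np.savez("t17.npz",**t)
crop(s,380,130,500,250,5,"pics/s17.png"); cv2.imwrite("pics/t17.png",t["image"])
E
python3 lampfit.py s17.npz
```

```text
t 27.5 saddle [475.5 179.  309.8] s 44.3 lat(world -x) -4.1 z over ctr 144.8 tip z 320.8 F [-0.1 -0.4 -0.1] x axis [-0.024  0.063 -0.998] yang -1.652 gap 0.351
252 [[435.4 151.8  77.6]
 [493.5 191.2 104.2]
 [514.5 204.5 107.7]]
top plane slopes dz/dx,dz/dy [-0.028  0.011] 193 mean [483.5 185.8 104.4]
((472.3397216796875, 180.5375518798828), (54.20510482788086, 83.241455078125), 83.48502349853516)
```

View pics/s17.png

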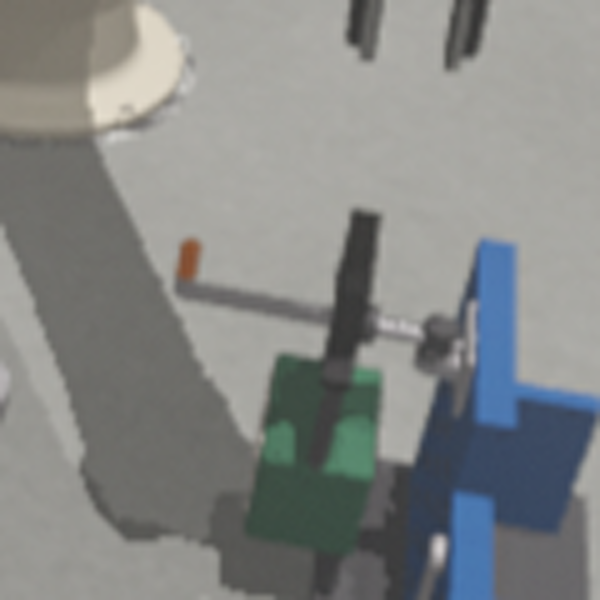

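View pics/t17.png

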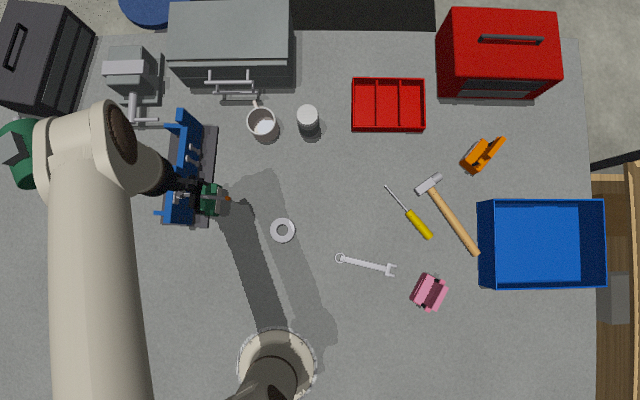

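Call:
{"fn": "move_arm", "kwargs": {
  "deltas": [
    [[0, 0, 0], 0, 30],
    [[0, 0, 0], 0, 30],
    [[0, 0, 0], 0, 30],
    [[0, 0, 0], 0, 30],
    [[0, 0, 0], 0, 30]
  ]
}}

```text
t: 28.02
tool_pos: [472.6, 177.4, 314.6]
tool_rot: [[-0.035, -0.081, -0.996], [0.058, -0.995, 0.079], [-0.998, -0.055, 0.039]]
ft_force: [-0.3, 0.2, 0.5]
finger_gap: 0.349
```

```bash
python3 - <<'E'
from cell import ctrl, optics
from h import *
s=optics.camera("scene"); np.savez("s18.npz",**s)
crop(s,430,170,470,210,14,"pics/s18.png"); o=load("s17.npz")
d=np.abs(s["image"][190:250,430:460].astype(int)-o["image"][190:250,430:460]).mean(); print("lamp region diff",d)
E
python3 lampfit.py s18.npz
```

```text
lamp region diff 1.0622222222222222
260 [[436.3 151.6  75.5]
 [495.1 191.  103.9]
 [515.6 204.1 107.7]]
top plane slopes dz/dx,dz/dy [-0.041  0.017] 186 mean [484.6 185.6 104.3]
((473.18060302734375, 180.1719512939453), (53.37628173828125, 85.79244232177734), 83.26654815673828)
```

View pics/s18.png

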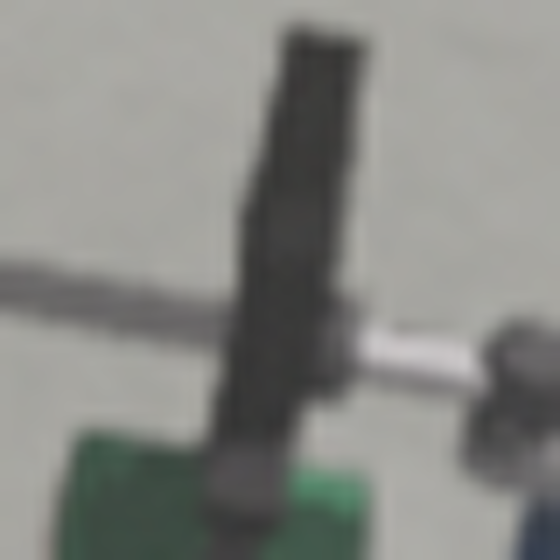

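The crop shows the bar's right edge directly against the collar, with no gap visible at about (340, 345). The lamp is still and upright, and the fingers are clear above it. Handing in.

```bash
python3 -c "
from cell import ctrl
print(ctrl.hand_in()); print(ctrl.state()['t'])"
```

```text
the job is handed in; nothing more can be done
None
the job is handed in; nothing more can be done
```

The green lamp hangs on the hook's arm against the dark collar, let go, and I handed the job in at about 28 s of the 64 s allowed.

- **Hook:** I pushed it out with the shut fingers behind its orange tip until it met the stop, at about 91° to the board. I pressed it home there with a measured 6 to 9 N while it stood still. That is just under the 10 N asked; I saw no reading above about 10.4 N in total.
- **Lamp:** I gripped it by the bar, took it over the tip, and lowered it onto the arm. I slid it gently until it stopped against the collar with about 6 N, then released it and lifted the gripper clear.

**Last checks**
- **At rest:** two pictures half a second apart show the lamp still, tilted by roughly 0.03 to 0.04 rad, with the bar touching the collar and the wrist force near zero.
- **Distance from the pin:** my estimate from the tool pose and cameras was 42 to 44 mm, against the nominal 45 mm. That is inside the allowed 40 to 48.5 mm and within my roughly 2 mm calibration error.
- **Other tools:** I did not touch them, and they look unmoved in the last top view. I did not measure their positions again.

**What went differently:** the tool picked up a tilt of about 0.06 rad while pressing and turning, which I could not correct through the interface. The lamp was therefore carried slightly tilted and straightened when let go. The fingers also drifted about 6 mm at release, so I re-centred them around the bar before lifting.

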